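# Load the cheese press and set its screw

## Robot

A 6-joint arm with a two-finger parallel gripper is mounted at the origin on a cart in front of the work surface, level with it; the furniture and walls round the work are solid. World frame = base frame: x ahead of the robot, y to its left, z up, the work surface at z = 0. Lengths are in mm, angles in rad, forces in N, time in s.
With the tool pointing down it reaches from about 200 to 875 mm from the base axis. Payload 3.4 kg.
Tool frame: the origin (TCP) lies midway between the tips of the shut fingers; the grasp point (between the pads) lies 19 mm behind it; z points along the fingers, y is the line along which they close (so a half turn about z gives the same grasp; the last joint's range is limited). The gripper opens to 94 mm and grips with 3 to 60 N. Pads are 16 mm wide; open, the fingers measure 119 mm over their backs; the gripper's body (75 mm by 177 mm) begins 78 mm behind the grasp point.
Start: joints at [-1.31, 0.276, 1.505, -0, 1.361, -0.121], TCP at [214.242, -533.634, 205.493] pointing down, gripper open.
Joint ranges: [-2.89, 2.89], [-0.75, 2.08], [0.22, 2.7], [-1.18, 4.32], [0.11, 2.71], [-2.7, 2.7]. Speed limits (rad/s): [2.57, 2.57, 3.14, 3.14, 3.14, 3.14].

## Interface

Orientations are given as a rotation vector (axis times angle).
In Python, from rig import ctrl gives the robot as it stands.
- The arm moves only by the tool play_rows, never from a script. Its argument "deltas" is text: rows parted by semicolons, each of 7 numbers parted by spaces: the turn, a rotation vector about the tool's x, y, z in degrees, then the shift along the tool's x, y, z in cm, then the opening, from -1 (shut) to 1 (fully open). A call has 1 to 20 rows; each row shifts and turns the commanded pose from where the row before left it, along the tool's axes as they then stand; what a row does not reach is not made up. A row lasts 1/10 s, in which the tool goes at most 50 mm and 8.59 degrees, less where a joint would pass 70% of its speed; a pose out of reach is approached as far as the arm can. A call is refused whole if a number of a shift passes 5 or a number of a turn 8.59, either way. A call with a gripper value outside its range is refused whole. The fingers move at their own pace and stop on an object; the grip force is fixed at half the most. Time passes only in rows, so rows that do not move let the fingers close. It gives the time, the measured TCP pose, the force, the opening and the grip force at its end, in the units of the state.
- ctrl.sense(): the state, without advancing time (a new reading comes with each control period).
- ctrl.get_image(name): name is "side" or "top" or "wrist"; returns a dict with "color" (420x560x3 uint8, blue, green, red), "mtx" (3x3 intrinsics, pixels), "rvec" (rotation vector, rad) and "tvec" (3), from world to camera coordinates, as OpenCV has them. Camera axes: x right, y down, z forward; pixel columns grow to the right and rows downward; lengths in mm; the calibration is good to about 2 mm. The wrist camera is an equidistant fisheye: a pixel r from the principal point sees the ray r / f radians off the axis. A picture is of the moment at which its call begins. There is no depth.
- ctrl.job_done(): hands the job in; it is judged then, once.
The state is a dict: "time": time; "qpos": joint angles; "qvel": joint speeds; "joint_efforts": joint torques, N m; "tcp_pos": TCP position; "tcp_rot": TCP orientation; "contact_force": force on the tool from outside, world axes, zero at the start; "torque": the same for the moment, N m; "opening": finger opening in mm; "gripper_force": force on a finger pad.
Only numpy, scipy, OpenCV 4.12 (cv2) and the standard library are available. Lean on these libraries where they do the work, as an engineer would, in place of code of your own. Each camera call takes 0.05 s, during which the arm holds its last target. There are 200 camera calls.

## Task

Load the little cheese press: lay the deep mould (wooden lid) flat on the steel bed in the middle under the screw, lengthwise front to back between the posts, and stack the flat mould (blue lid) squarely on top of it. Then turn the T-handle clockwise until the spring foot just touches the upper lid, give it one more quarter turn, and let go. Leave the other things on the worktop where they are.

Things in the scene. Friction and masses are not known exactly. Their poses are not given: they have to be found in the camera images.
- press: the cheese press, fixed to the worktop: a wooden board 150 x 164 mm with a steel bed, two steel posts 16 mm thick at x = 0, y = +62 and -62 mm (foot collars 30 mm wide), a wooden beam across their tops. Origin on the worktop under the screw; z up, y along the beam; -x is the open front that faces the robot, where moulds go in and hands come out
- press_bed (a point): centre of the flat steel bed (136 mm front to back, 92 mm wide), its top face 26 mm above the worktop, straight under the screw; axes as the press
- press_beam (a point): centre of the beam's underside, 182 mm above the worktop; the beam is 44 mm front to back and 24 mm tall, nuts on it reach 221 mm. Beam and foot hang over the bed, so there is no room for an upright gripper: hold a mould at its front end, about 40 mm from its centre, the tool leaning back to the front by about 35 degrees, and go in level along x
- foot_face (a point): centre of the underside of the press's spring foot, a flat steel plate 74 mm (press x) by 56 mm (press y) and 8 mm thick that does not turn; with the two moulds (84 mm together) on the bed it starts 9 to 14 mm above the upper lid
- handle_grip (a point): middle of the T-handle's wooden bar (80 mm long, 16 mm thick, 24 mm tall), on the screw's upright axis about 0.27 m above the worktop; x along the bar, z up; the handle sinks as it is screwed down. The brass bush on the beam lies 36 to 40 mm below the bar's underside at the start and about 20 mm at the end; the stem under the bar is 16 mm thick
- press_handle (a joint): turn of the T-handle (rad); grows clockwise seen from above and screws foot and handle down 24 mm per full turn (right-hand quick thread); it stays where it is left; stops at 0 and 8.8. Turning takes about 0.1 N m, a little more under load
- press_foot (a joint): compression of the spring between screw and foot (m): 0 while the foot hangs free, and it grows by what the screw goes down after the foot has touched (6 mm for a quarter turn, about 14 N); solid at 14 mm
- mould_deep: deep closed cheese mould, a rigid white box with drain holes and a flat wooden lid that is fixed on: 120 mm long (x), 64 mm wide (y), 48 mm high, about 0.3 kg; origin at the centre of its underside. Its -x end is the one nearer the robot
- mould_flat: flat closed cheese mould, a rigid white box with drain holes and a flat blue lid that is fixed on: 120 mm long (x), 64 mm wide (y), 36 mm high, about 0.3 kg; origin at the centre of its underside. Its -x end is the one nearer the robot
- mould_flat_top (a point): centre of the flat mould's lid, 36 mm above its underside
- egg_timer: bystander: red and white wind-up kitchen timer, 66 mm wide, 62 mm high, behind the press; origin under its centre
- lemon: bystander: lemon, 78 x 55 x 56 mm, behind the moulds; origin under its centre
- tea_tin: bystander: blue closed tea tin, 79 x 111 x 88 mm; origin under its centre
- fish_tin: bystander: flat oval-cornered fish tin, 63 x 105 x 25 mm, behind the press to the right; origin under its centre
- recipe_pad: bystander: purple note pad, 148 x 109 x 14 mm, lying on the left wing of the worktop; origin under its centre
- spice_1: bystander: spice jar with a yellow cap, 42 mm wide, 106 mm high, at the left; origin under its centre
- jam_jar: bystander: jar of red jam with a white lid, 68 mm wide, 90 mm high, at the left; origin under its centre

How it is judged (in metres and radians):
On the way, in this order (a step that is already met when the one before it is completed fails the run):
1. the deep mould lies on the bed, in the middle and lengthwise, let go (distance between mould_deep and press_bed below 0.012 m and angle between the x axis of mould_deep and the x axis of press_bed, either way round below 0.12 rad and contact force between the fingers and mould_deep below 0.1 N), for 0.2 s.
2. the flat mould stands squarely on the deep one, let go (distance between mould_deep and press_bed below 0.012 m and horizontal distance between mould_flat and mould_deep below 0.009 m and z of mould_flat in the frame of mould_deep between 0.045 and 0.051 m and angle between the x axis of mould_flat and the x axis of mould_deep, either way round below 0.1 rad and contact force between the fingers and mould_flat below 0.1 N), for 0.2 s.
3. the foot has come down onto the upper lid (value of joint press_foot above 0.0008 m and horizontal distance between mould_flat and mould_deep below 0.009 m), for 0.05 s.
At the end, for the whole second after the job is handed in: the deep mould lies on the bed within 12 mm of its centre and within 7 degrees of lengthwise; the flat mould lies on it within 9 mm and 6 degrees; the handle stands a quarter turn past touch, give or take 30 degrees (spring compressed 4 to 8 mm); all at rest and let go (value of joint press_foot between 0.004 and 0.008 m and distance between mould_deep and press_bed below 0.012 m and angle between the x axis of mould_deep and the x axis of press_bed, either way round below 0.12 rad and horizontal distance between mould_flat and mould_deep below 0.009 m and z of mould_flat in the frame of mould_deep between 0.045 and 0.051 m and angle between the x axis of mould_flat and the x axis of mould_deep, either way round below 0.1 rad and linear speed of mould_flat below 0.02 m/s and velocity of joint press_handle between -0.1 and 0.1 rad/s).
It fails at once if the spring foot is pushed up more than 10 mm: the screw overtightened, far more than a quarter turn past touch, or the foot rammed with a mould (value of joint press_foot above 0.01 m).
It fails at once if a bystander is shoved out of its place (more than 30 mm) (distance of any of egg_timer, lemon, tea_tin, fish_tin, recipe_pad, spice_1, jam_jar from where it was at the start of the episode above 0.03 m).
It also fails if it takes over 72 s, if anything falls off the work surface, if the arm or the gripper's body presses on something with over 40 N, if the wrist force passes 120 N, or if a joint passes its speed limit or range.

## Working session

There is one attempt and no reset: what is moved stays moved. The work goes in short steps, Python scripts to look and compute and a tool call to move; the robot and the scene stay as the last step left them, time stands still between calls to the robot, and variables do not carry over. Pictures are saved under pics/ and viewed, at most 10 in all, crops included, and the job is handed in when it is done.

Besides the shell and the picture viewer there is one more tool, called after "Call:" as name(argument=value, ...) on one line, values as JSON. play_rows: Moves the arm, as the interface text tells. Its arguments: {"type":"object","properties":{"deltas":{"type":"string"}},"required":["deltas"]}

```bash
mkdir -p pics; ls; python3 - <<'E'
from rig import ctrl
import cv2,numpy as np
for n in("top","side"):
    d=ctrl.get_image(n); cv2.imwrite(f"pics/{n}0.png",d["color"]); np.savez(f"pics/{n}0.npz",**d)
    R=cv2.Rodrigues(np.array(d["rvec"],float))[0]; print(n,d["mtx"],(-R.T@np.array(d["tvec"]).ravel()).round(),R.round(2).tolist())
print(ctrl.sense())
E
```

```text
pics
top [[497.55416391   0.         281.76544635]
 [  0.         497.55416391 217.10729035]
 [  0.           0.           1.        ]] [ 152.  126. 1577.] [[0.22, -0.98, -0.0], [-0.93, -0.21, -0.29], [0.28, 0.07, -0.96]]
side [[381.55909863   0.         279.28346694]
 [  0.         381.55909863 204.45869577]
 [  0.           0.           1.        ]] [ 427. 1255. 1062.] [[-0.99, -0.12, -0.02], [-0.06, 0.64, -0.76], [0.1, -0.76, -0.65]]
{'time': 0.1, 'qpos': array([-1.30998367e+00,  2.76524601e-01,  1.50596979e+00,  1.30001394e-05,
        1.36071250e+00, -1.21000741e-01]), 'qvel': array([ 0.00035928,  0.00126469, -0.0024519 , -0.00075141,  0.0001147 ,
        0.00105787]), 'joint_efforts': array([ 1.88203325e-03, -4.05449796e+01, -2.37781084e+01,  7.02596619e-02,
        2.99653877e-02, -4.71967383e-05]), 'tcp_pos': array([ 214.11723893, -533.11056669,  204.70997225]), 'tcp_rot': array([-3.08293696e+00, -5.95804779e-01,  1.57111781e-04]), 'contact_force': array([2.12382069, 0.38772078, 0.42764703]), 'torque': array([ 0.00529936, -0.00493546, -0.02579321]), 'gripper_force': 0.0, 'opening': 93.9479130107926}
```

View pics/top0.png

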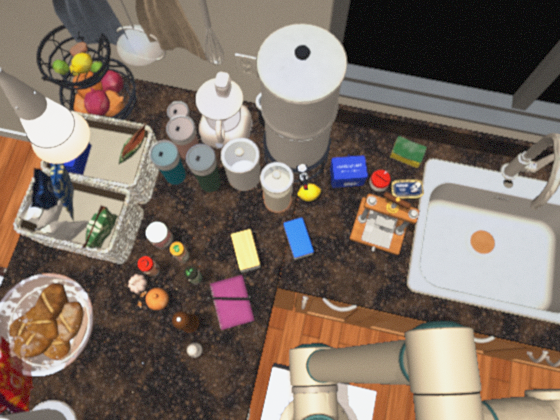

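View pics/side0.png

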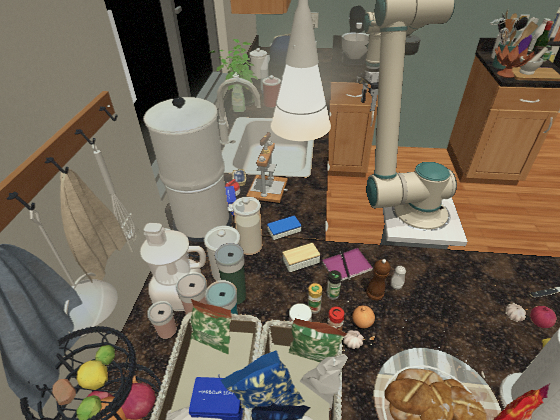

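The top view shows the wooden lid at about (245,251), the blue lid at (299,238) and the press at (383,225). In the side view they are at (301,257), (284,227) and (266,170).

```bash
cat > h.py <<'E'
import cv2,numpy as np
from scipy.spatial.transform import Rotation as Ro
def cam(d):
    R=cv2.Rodrigues(np.array(d["rvec"],float))[0]; return np.array(d["mtx"]),R,np.array(d["tvec"],float).ravel()
def ray(d,u,v):
    K,R,t=cam(d); return -R.T@t, R.T@np.linalg.solve(K,[u,v,1.])
def onz(d,u,v,z):
    c,r=ray(d,u,v); return c+r*(z-c[2])/r[2]
def proj(d,P):
    K,R,t=cam(d); p=K@(R@np.array(P,float)+t); return p[:2]/p[2]
def lid(d,lo,hi,box,z,show=None):
    x0,y0,x1,y1=box; h=cv2.cvtColor(d["color"],cv2.COLOR_BGR2HSV); m=np.zeros(h.shape[:2],np.uint8)
    m[y0:y1,x0:x1]=cv2.inRange(h,lo,hi)[y0:y1,x0:x1]
    c=max(cv2.findContours(m,cv2.RETR_EXTERNAL,cv2.CHAIN_APPROX_NONE)[0],key=cv2.contourArea)
    P=np.array([onz(d,u,v,z)[:2] for u,v in c[:,0]],np.float32)
    (cx,cy),(w,l),a=cv2.minAreaRect(P)
    if w<l: a+=90;w,l=l,w
    a=(a+90)%180-90
    return np.round([cx,cy,w,l,a],1)
E
python3 - <<'E'
from h import *
T=dict(np.load("pics/top0.npz"));S=dict(np.load("pics/side0.npz"))
print("deep",lid(T,(18,60,110),(35,255,255),(225,222,265,280),48))
print("flat",lid(T,(100,120,60),(125,255,255),(275,210,320,265),36))
print("deepS",lid(S,(18,60,110),(35,255,255),(275,235,325,275),48))
print("flatS",lid(S,(100,120,60),(125,255,255),(260,210,305,242),36))
a=cv2.resize(T["color"][180:265,335:430],None,fx=6,fy=6,interpolation=cv2.INTER_CUBIC)
b=cv2.resize(S["color"][125:210,235:300],None,fx=6,fy=6,interpolation=cv2.INTER_CUBIC)[:510]
n=255-0*a[:1,:1]
cv2.imwrite("pics/pa.png",a[:, :570]);cv2.imwrite("pics/pb.png",b)
E
```

```text
deep [475.5 324.5 125.5  69.2  28. ]
flat [555.3 168.2 123.9  68.   30.5]
deepS [475.7 324.2 123.   69.3  28.1]
flatS [553.8 169.4 122.8  69.8  30.5]
```

View pics/pa.png

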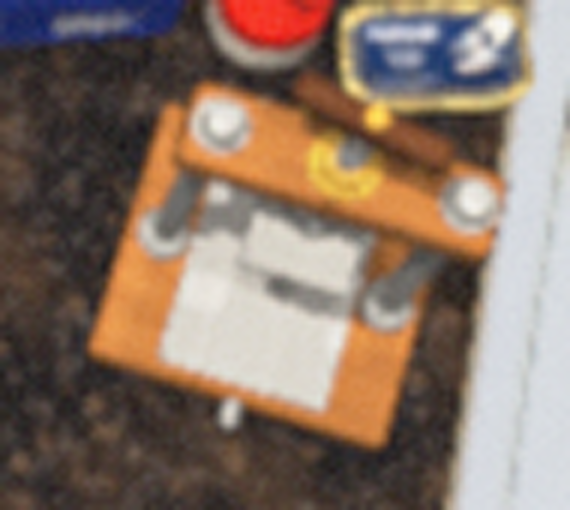

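View pics/pb.png

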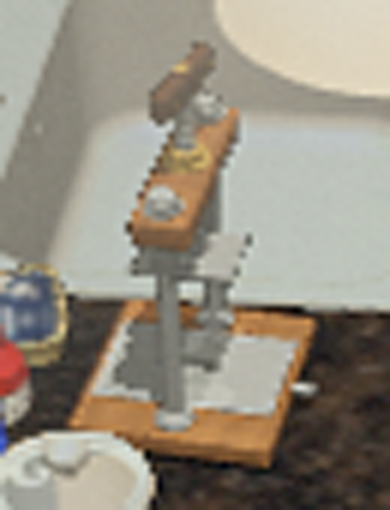

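The crops show the press tilted in view. In the top crop the nuts are at (219,124) and (470,202), the bar's brass pin at (378,118), the front bed corners at (162,358) and (325,410), and the front board corners at (92,352) and (385,445). In the side crop the pin is at (183,68) and the left nut at (163,203).

```bash
python3 - <<'E'
from h import *
T=dict(np.load("pics/top0.npz"));S=dict(np.load("pics/side0.npz"))
t=lambda X,Y:((X+.5)/6-.5+335,(Y+.5)/6-.5+180)
s=lambda X,Y:((X+.5)/6-.5+235,(Y+.5)/6-.5+125)
def tri(p,q):
    a,r=ray(T,*p);b,w=ray(S,*q); k=np.linalg.lstsq(np.c_[r,-w],b-a,rcond=None)[0]; A=a+k[0]*r;B=b+k[1]*w
    return ((A+B)/2).round(1),np.linalg.norm(A-B).round(1)
print("pin",tri(t(378,118),s(183,68)),"nutL",tri(t(219,124),s(163,203)))
n1,n2=[onz(T,*t(*p),219) for p in((219,124),(470,202))]
print("nuts",n1,n2,"mid",(n1+n2)/2,np.linalg.norm(n1-n2),"yaw",np.degrees(np.arctan2(*(n1-n2)[1::-1]))-90)
y=np.arctan2(*(n1-n2)[1::-1])-np.pi/2; ex=np.array([np.cos(y),np.sin(y)])
f1,f2=[onz(T,*t(*p),26) for p in((162,358),(325,410))]
print("bed front",f1,f2,np.linalg.norm(f1-f2),"centre",((f1+f2)/2)[:2]+68*ex, np.degrees(np.arctan2(*(f1-f2)[1::-1]))-90)
g=[onz(T,*t(*p),20) for p in((92,352),(385,445))]
print("board",np.linalg.norm(g[0]-g[1]),((g[0]+g[1])/2)[:2]+75*ex,np.degrees(np.arctan2(*(g[0]-g[1])[1::-1]))-90)
b1,b2=[onz(T,*t(*p),282)for p in((300,85),(450,158))]
print("bar",b1,b2,(b1+b2)/2,np.linalg.norm(b1-b2),np.degrees(np.arctan2(*(b1-b2)[1::-1])))
s1,s2=[onz(S,*s(*p),26) for p in((300,340),(280,412))]
print("bed front side",s1,s2)
E
```

```text
pin (array([654.7, -82. , 281.4]), np.float64(0.7)) nutL (array([661.4, -18.7, 214.4]), np.float64(0.4))
nuts [659.47565641 -18.16572557 219.        ] [ 647.12079498 -141.37675079  219.        ] mid [653.2982257  -79.77123818 219.        ] 123.82891155832995 yaw -5.7261359025778376
bed front [594.26875727 -31.50885789  26.        ] [ 585.28207215 -121.17821093   26.        ] 90.11855183647879 centre [657.43610566 -83.12814203] -5.723087406862689
board 162.3219740711072 [657.64723928 -83.07842275] -5.60547677750786
bar [662.83163567 -44.53442385 282.        ] [ 643.01470837 -116.98618695  282.        ] [652.92317202 -80.7603054  282.        ] 75.11303870739637 74.70267242195004
bed front side [ 582.29187265 -125.60672488   26.        ] [587.61840777 -37.45237758  26.        ]
```

```bash
cat >> h.py <<'E'
def orient(yaw,lean):
    y,l=np.radians([yaw,lean]); ex=np.array([np.cos(y),np.sin(y),0]); z=np.array([0,0,1.])
    X=np.cos(l)*ex+np.sin(l)*z; Z=np.sin(l)*ex-np.cos(l)*z
    return np.c_[X,np.cross(Z,X),Z]
def tcp(grasp,R): return np.array(grasp,float)+19*R[:,2]
def moves(p,R0,way):
    "way: list of (P,R,rows,grip); prints rows"
    for P,R,n,g in way:
        w=Ro.from_matrix(R0.T@R).as_rotvec(); D=(P-p)/n
        out=[]
        for i in range(n):
            Ri=R0@Ro.from_rotvec(w*i/n).as_matrix()
            out.append(" ".join("%g"%v for v in np.r_[np.degrees(w/n).round(2),(Ri.T@D/10).round(2),g]))
        print(n,"rows","; ".join(out)); p,R0=P,R
def now():
    from rig import ctrl
    s=ctrl.sense(); print("t",s["time"],"tcp",s["tcp_pos"].round(1),"q",s["qpos"].round(2),"F",s["contact_force"].round(1),"op",round(s["opening"],1),s["gripper_force"])
    return s["tcp_pos"],Ro.from_rotvec(s["tcp_rot"]).as_matrix()
E
python3 - <<'E'
from h import *
T=dict(np.load("pics/top0.npz"))
print("pad",lid(T,(140,60,60),(170,255,255),(195,265,265,340),14)); print("spice",onz(T,178,250,106))
p,R=now(); R1=orient(28,35); g=tcp([440.3,305.5,29],R1)
print("goal",g)
moves(p,R,[(np.array([330,-100,250.]),orient(10,15),10,1),(g-100*R1[:,2],R1,10,1),(g,R1,4,1)])
E
```

```text
pad [310.9 327.  153.3 108.2  29. ]
spice [415.5721176  513.22520187 106.        ]
t 0.1 tcp [ 214.1 -533.1  204.7] q [-1.31  0.28  1.51  0.    1.36 -0.12] F [2.1 0.4 0.4] op 93.9 0.0
goal [449.92232074 310.61627869  13.43611116]
10 rows -0.16 1.49 1.18 2.69 -3.59 -0.45 1; -0.16 1.49 1.18 2.63 -3.64 -0.39 1; -0.16 1.49 1.18 2.56 -3.69 -0.33 1; -0.16 1.49 1.18 2.49 -3.75 -0.28 1; -0.16 1.49 1.18 2.42 -3.79 -0.22 1; -0.16 1.49 1.18 2.35 -3.84 -0.17 1; -0.16 1.49 1.18 2.27 -3.89 -0.12 1; -0.16 1.49 1.18 2.19 -3.94 -0.07 1; -0.16 1.49 1.18 2.11 -3.98 -0.03 1; -0.16 1.49 1.18 2.03 -4.02 0.01 1
10 rows 0.76 1.98 -1.64 0.9 -3.66 1.84 1; 0.76 1.98 -1.64 0.94 -3.61 1.92 1; 0.76 1.98 -1.64 0.98 -3.55 2 1; 0.76 1.98 -1.64 1.01 -3.5 2.09 1; 0.76 1.98 -1.64 1.03 -3.44 2.17 1; 0.76 1.98 -1.64 1.05 -3.38 2.25 1; 0.76 1.98 -1.64 1.07 -3.32 2.33 1; 0.76 1.98 -1.64 1.08 -3.26 2.41 1; 0.76 1.98 -1.64 1.09 -3.19 2.49 1; 0.76 1.98 -1.64 1.09 -3.13 2.57 1
4 rows 0 0 0 0 -0 2.5 1; 0 0 0 0 -0 2.5 1; 0 0 0 0 -0 2.5 1; 0 0 0 0 -0 2.5 1
```

Call:
play_rows(deltas="-0.16 1.49 1.18 2.69 -3.59 -0.45 1; -0.16 1.49 1.18 2.63 -3.64 -0.39 1; -0.16 1.49 1.18 2.56 -3.69 -0.33 1; -0.16 1.49 1.18 2.49 -3.75 -0.28 1; -0.16 1.49 1.18 2.42 -3.79 -0.22 1; -0.16 1.49 1.18 2.35 -3.84 -0.17 1; -0.16 1.49 1.18 2.27 -3.89 -0.12 1; -0.16 1.49 1.18 2.19 -3.94 -0.07 1; -0.16 1.49 1.18 2.11 -3.98 -0.03 1; -0.16 1.49 1.18 2.03 -4.02 0.01 1; 0.76 1.98 -1.64 0.9 -3.66 1.84 1; 0.76 1.98 -1.64 0.94 -3.61 1.92 1; 0.76 1.98 -1.64 0.98 -3.55 2 1; 0.76 1.98 -1.64 1.01 -3.5 2.09 1; 0.76 1.98 -1.64 1.03 -3.44 2.17 1; 0.76 1.98 -1.64 1.05 -3.38 2.25 1; 0.76 1.98 -1.64 1.07 -3.32 2.33 1; 0.76 1.98 -1.64 1.08 -3.26 2.41 1; 0.76 1.98 -1.64 1.09 -3.19 2.49 1; 0.76 1.98 -1.64 1.09 -3.13 2.57 1")

```text
time: 2.1
tcp_pos: [398.7, 285.2, 94.6]
tcp_rot: [-2.779, -0.696, -0.877]
contact_force: [1.4, -1.3, -0.6]
opening: 94.1
gripper_force: 0.0
```

```bash
python3 - <<'E'
from h import *
p,R=now(); R1=orient(28,35); g=tcp([440.3,305.5,29],R1)
moves(p,R,[(g-30*R1[:,2],R1,6,1),(g,R1,3,1)])
E
```

```text
t 2.1 tcp [398.7 285.2  94.6] q [0.47 0.03 2.37 0.1  0.13 1.46] F [ 1.4 -1.3 -0.6] op 94.1 0.0
6 rows -0.01 -0 0.02 0 0.03 1.16 1; -0.01 -0 0.02 0 0.03 1.16 1; -0.01 -0 0.02 0 0.03 1.16 1; -0.01 -0 0.02 0 0.03 1.16 1; -0.01 -0 0.02 0 0.03 1.16 1; -0.01 -0 0.02 0 0.03 1.16 1
3 rows 0 0 0 0 -0 1 1; 0 0 0 0 -0 1 1; 0 0 0 0 -0 1 1
```

Call:
play_rows(deltas="0 0 0 0 0.03 1.2 1; 0 0 0 0 0.03 1.2 1; 0 0 0 0 0.03 1.2 1; 0 0 0 0 0.03 1.2 1; 0 0 0 0 0.03 1.2 1; 0 0 0 0 0.03 1.1 1; 0 0 0 0 0 1 1; 0 0 0 0 0 1 1; 0 0 0 0 0 0.9 1; 0 0 0 0 0 0 1; 0 0 0 0 0 0 -1; 0 0 0 0 0 0 -1; 0 0 0 0 0 0 -1; 0 0 0 0 0 0 -1; 0 0 0 0 0 0 -1; 0 0 0 0 0 0 -1")

```text
time: 3.7
tcp_pos: [454.4, 305.6, 50.2]
tcp_rot: [-2.804, -0.705, -0.794]
contact_force: [-3.3, -4.1, 5.4]
opening: 58.5
gripper_force: 36.5
```

```bash
python3 - <<'E'
from h import *
p,R=now(); R1=orient(28,35); print(Ro.from_matrix(R1.T@R).as_rotvec(degrees=True), tcp([440.3,305.5,29],R1))
up=p+[0,0,75]
# press entry, mould underside 36 above table -> grasp z 29+36
ex=np.array([np.cos(np.radians(-5.7)),np.sin(np.radians(-5.7)),0]); c=np.array([655,-82,0]); R2=orient(-5.7,35)
a=tcp(c-ex*(40+180)+[0,0,29+50],R2)
moves(p,R,[(up,R1,5,-1),(a,R2,14,-1)])
E
```

```text
t 3.7 tcp [454.4 305.6  50.2] q [0.44 0.21 2.28 0.37 0.11 1.16] F [-3.3 -4.1  5.4] op 58.5 36.45551260560751
[ 0.67127846 -3.25189692 -0.01572118] [449.92232074 310.61627869  13.43611116]
5 rows -0.13 0.65 0 0.79 -0.01 -1.28 -1; -0.13 0.65 0 0.8 -0.01 -1.27 -1; -0.13 0.65 0 0.82 -0.01 -1.26 -1; -0.13 0.65 0 0.83 -0.01 -1.25 -1; -0.13 0.65 0 0.85 -0 -1.24 -1
14 rows -1.38 0 1.97 -1.3 2.29 -0.37 -1; -1.38 0 1.97 -1.22 2.34 -0.32 -1; -1.38 0 1.97 -1.14 2.39 -0.26 -1; -1.38 0 1.97 -1.06 2.43 -0.2 -1; -1.38 0 1.97 -0.97 2.47 -0.14 -1; -1.38 0 1.97 -0.89 2.5 -0.08 -1; -1.38 0 1.97 -0.8 2.53 -0.02 -1; -1.38 0 1.97 -0.71 2.56 0.04 -1; -1.38 0 1.97 -0.62 2.58 0.1 -1; -1.38 0 1.97 -0.53 2.6 0.17 -1; -1.38 0 1.97 -0.44 2.61 0.23 -1; -1.38 0 1.97 -0.35 2.62 0.29 -1; -1.38 0 1.97 -0.26 2.62 0.35 -1; -1.38 0 1.97 -0.17 2.62 0.42 -1
```

```bash
cat > k.py <<'E'
import numpy as np
from scipy.optimize import least_squares
D=[((.2765,1.506,0,1.3607),(574.5,204.7)),((.03,2.37,.1,.13),(490.2,94.6)),((.21,2.28,.37,.11),(547.6,50.2))]
def fk(q,L):
    a,b,q4,c=q; s=a+b; t=s+c
    fr,fz=np.sin(s),np.cos(s)
    # tool dir ~ rotate by c*cos(q4)
    t=s+c*np.cos(q4)
    return np.array([L[1]*np.sin(a)+L[2]*np.sin(s)+L[3]*np.sin(t)+L[4]*np.sin(s-np.pi/2)*0, L[0]+L[1]*np.cos(a)+L[2]*np.cos(s)+L[3]*np.cos(t)])
r=least_squares(lambda L:np.concatenate([fk(q,L)-np.array(x) for q,x in D]),[150,420,420,250,0])
L=r.x; print(L.round(1),r.fun.round(1))
def ik(rr,z,lean):
    t=np.pi-np.radians(lean); wr=rr-L[3]*np.sin(t); wz=z-L[0]-L[3]*np.cos(t)
    d=np.hypot(wr,wz); e=np.arccos((d*d-L[1]**2-L[2]**2)/(2*L[1]*L[2])); a=np.arctan2(wr,wz)-np.arctan2(L[2]*np.sin(e),L[1]+L[2]*np.cos(e))
    return np.round([a,e,t-a-e],2)
if __name__=="__main__":
    for lean in(10,15,20,25,30,35): print(lean,"deep",ik(546,13,lean),"flat",ik(551,11,lean),"press",ik(628,40,lean),ik(628,90,lean),"entry",ik(450,70,lean),ik(500,90,lean))
E
python3 k.py
```

```text
[ -8.  671.9 394.  342.5   0. ] [-6.4  8.4 -7.  -1.8 10.2 -6.5]
10 deep [0.32 2.04 0.61] flat [0.33 2.04 0.6 ] press [0.39 1.83 0.75] [0.35 1.75 0.87] entry [0.13 2.13 0.71] [0.18 2.01 0.78]
15 deep [0.29 2.11 0.47] flat [0.3  2.11 0.47] press [0.36 1.9  0.62] [0.31 1.82 0.75] entry [0.1  2.19 0.59] [0.14 2.07 0.67]
20 deep [0.27 2.19 0.34] flat [0.28 2.18 0.34] press [0.33 1.98 0.48] [0.28 1.9  0.61] entry [0.07 2.26 0.47] [0.11 2.14 0.54]
25 deep [0.26 2.26 0.19] flat [0.26 2.25 0.19] press [0.31 2.05 0.34] [0.26 1.97 0.48] entry [0.05 2.33 0.33] [0.09 2.2  0.41]
30 deep [0.25 2.33 0.04] flat [0.26 2.33 0.03] press [0.3  2.13 0.19] [0.24 2.05 0.33] entry [0.03 2.4  0.19] [0.07 2.28 0.27]
35 deep [ 0.25  2.41 -0.13] flat [ 0.26  2.4  -0.13] press [0.29 2.2  0.04] [0.23 2.12 0.18] entry [0.02 2.47 0.04] [0.06 2.35 0.12]
```

Call:
play_rows(deltas="0 0 0 0 0 0 1; 0 0 0 0 0 0 1; 0 0 0 0 0 0 1; 0 0 0 0 0 0 1")

```text
time: 4.1
tcp_pos: [454.9, 305.9, 50.0]
tcp_rot: [-2.804, -0.705, -0.794]
contact_force: [0.0, 0.3, -1.2]
opening: 87.2
gripper_force: 0.0
```

```bash
python3 - <<'E'
from h import *
p,R=now(); R1=orient(28,22); ex=np.array([np.cos(np.radians(28)),np.sin(np.radians(28)),0]); g=tcp(np.array([475.6,324.3,29])-43*ex,R1)
moves(p,R,[(p+[0,0,45],R,2,1),(g-70*R1[:,2]+[0,0,20],R1,4,1)])
E
```

```text
t 4.1 tcp [454.9 305.9  50. ] q [0.44 0.21 2.28 0.37 0.11 1.16] F [ 0.   0.3 -1.2] op 87.2 0.0
2 rows 0 0 0 1.18 -0.02 -1.91 1; 0 0 0 1.18 -0.02 -1.91 1
4 rows -0.17 -2.44 0.03 -0.73 -0.17 -0.49 1; -0.17 -2.44 0.03 -0.75 -0.17 -0.46 1; -0.17 -2.44 0.03 -0.77 -0.17 -0.43 1; -0.17 -2.44 0.03 -0.79 -0.17 -0.39 1
```

Call:
play_rows(deltas="0 0 0 1.2 0 -1.9 1; 0 0 0 1.2 0 -1.9 1; -0.17 -2.44 0.03 -0.73 -0.17 -0.49 1; -0.17 -2.44 0.03 -0.75 -0.17 -0.46 1; -0.17 -2.44 0.03 -0.77 -0.17 -0.43 1; -0.17 -2.44 0.03 -0.79 -0.17 -0.39 1; 0 0 0 0 0 0 1")

```text
time: 4.8
tcp_pos: [421.8, 295.7, 97.0]
tcp_rot: [-2.907, -0.725, -0.567]
contact_force: [-0.0, -0.3, 0.9]
opening: 94.2
gripper_force: 0.0
```

```bash
python3 - <<'E'
from h import *
from rig import ctrl
p,R=now()
T=ctrl.get_image("top");S=ctrl.get_image("side")
print("deep",lid(T,(18,60,110),(35,255,255),(225,222,265,280),48),"deepS",lid(S,(18,60,110),(35,255,255),(275,235,325,275),48))
a=cv2.resize(T["color"][190:310,190:330],None,fx=4,fy=4); b=cv2.resize(S["color"][190:300,240:360],None,fx=4,fy=4)
c=np.zeros((480,1040,3),np.uint8);c[:480,:560]=a;c[:440,560:]=b
cv2.imwrite("pics/c1.png",cv2.resize(c,(800,369)))
R1=orient(28,22); ex=np.array([np.cos(np.radians(28)),np.sin(np.radians(28)),0]); g=tcp(np.array([475.6,324.3,29])-43*ex,R1)
moves(p,R,[(g-40*R1[:,2],R1,4,1),(g,R1,4,1)])
E
```

```text
t 4.8 tcp [421.8 295.7  97. ] q [0.47 0.11 2.12 0.01 0.53 1.54] F [-0.  -0.3  0.9] op 94.2 0.0
deep [486.8 326.6 105.9  69.5  30.8] deepS [478.2 322.3 122.6  68.1  30. ]
4 rows 0 -0.02 0.01 -0.22 -0 1.22 1; 0 -0.02 0.01 -0.22 -0 1.22 1; 0 -0.02 0.01 -0.22 -0 1.22 1; 0 -0.02 0.01 -0.22 -0 1.22 1
4 rows 0 0 0 0 -0 1 1; 0 0 0 0 -0 1 1; 0 0 0 0 -0 1 1; 0 0 0 0 -0 1 1
```

View pics/c1.png

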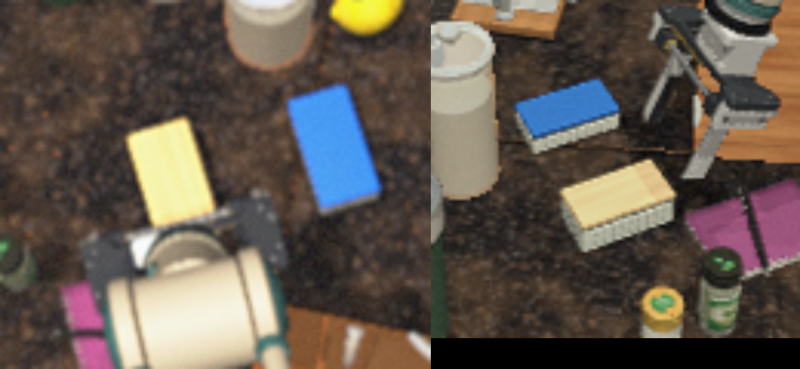

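The picture shows the deep mould free (left half, lid around (170,170)), nudged only about 2–3 mm and 2°. The gripper is open in front of it.

```bash
python3 - <<'E'
from h import *
p,R=now()
R1=orient(30,22); ex=R1[:,0]*[1,1,0]; ex/=np.linalg.norm(ex); g=tcp(np.array([478.2,322.3,29])-43*ex,R1)
print(g);moves(p,R,[(g-40*R1[:,2],R1,4,1),(g,R1,4,1)])
E
```

```text
t 4.9 tcp [421.2 295.2  96.2] q [0.47 0.11 2.12 0.01 0.53 1.54] F [ 0.6 -0.8 -0.5] op 93.9 0.0
[447.12486534 304.35876264  11.38350676]
4 rows 0.19 -0.01 -0.46 -0.16 0.11 1.22 1; 0.19 -0.01 -0.46 -0.17 0.12 1.22 1; 0.19 -0.01 -0.46 -0.17 0.12 1.22 1; 0.19 -0.01 -0.46 -0.17 0.12 1.22 1
4 rows 0 0 0 -0 0 1 1; 0 0 0 -0 0 1 1; 0 0 0 -0 0 1 1; 0 0 0 -0 0 1 1
```

Call:
play_rows(deltas="0.19 0 -0.46 -0.16 0.11 1.2 1; 0.19 0 -0.46 -0.16 0.11 1.2 1; 0.19 0 -0.46 -0.16 0.12 1.2 1; 0.19 0 -0.46 -0.17 0.12 1.2 1; 0 0 0 0 0 1 1; 0 0 0 0 0 1 1; 0 0 0 0 0 1 1; 0 0 0 0 0 1 1; 0 0 0 0 0 0 1; 0 0 0 0 0 0 -1; 0 0 0 0 0 0 -1; 0 0 0 0 0 0 -1; 0 0 0 0 0 0 -1; 0 0 0 0 0 0 -1")

```text
time: 6.3
tcp_pos: [446.8, 304.1, 12.7]
tcp_rot: [-2.889, -0.773, -0.562]
contact_force: [-1.1, -1.8, 2.9]
opening: 63.7
gripper_force: 30.0
```

```bash
python3 - <<'E'
from h import *
p,R=now()
R1=orient(30,22)
print(Ro.from_matrix(R1.T@R).as_rotvec(degrees=True))
R2=R1  # keep measured tilt error relative
ex=np.array([np.cos(np.radians(-5.7)),np.sin(np.radians(-5.7)),0]); c=np.array([655,-82,0])
Rp=orient(-5.7,22)@(R1.T@R)
a=tcp(c-ex*(43+150)+[0,0,29+26+6],Rp)
moves(p,R,[(p+[0,0,60],R,4,-1),(a+[0,0,15],Rp,13,-1)])
E
```

```text
t 6.3 tcp [446.8 304.1  12.7] q [0.45 0.28 2.19 0.1  0.29 1.41] F [-1.1 -1.8  2.9] op 63.7 29.98859792947769
[-0.00749409  0.02115905  0.01986149]
4 rows 0 0 0 0.56 -0 -1.39 -1; 0 0 0 0.56 -0 -1.39 -1; 0 0 0 0.56 -0 -1.39 -1; 0 0 0 0.56 -0 -1.39 -1
13 rows -1.03 0 2.55 -1.21 2.54 -0.37 -1; -1.03 0 2.55 -1.09 2.6 -0.32 -1; -1.03 0 2.55 -0.98 2.65 -0.28 -1; -1.03 0 2.55 -0.86 2.69 -0.23 -1; -1.03 0 2.55 -0.74 2.73 -0.18 -1; -1.03 0 2.55 -0.62 2.77 -0.13 -1; -1.03 0 2.55 -0.49 2.79 -0.08 -1; -1.03 0 2.55 -0.37 2.81 -0.03 -1; -1.03 0 2.55 -0.24 2.83 0.02 -1; -1.03 0 2.55 -0.12 2.83 0.07 -1; -1.03 0 2.55 0.01 2.83 0.12 -1; -1.03 0 2.55 0.13 2.83 0.17 -1; -1.03 0 2.55 0.26 2.82 0.22 -1
```

Call:
play_rows(deltas="0 0 0 0.56 0 -1.4 -1; 0 0 0 0.56 0 -1.4 -1; 0 0 0 0.56 0 -1.4 -1; 0 0 0 0.56 0 -1.4 -1; -1.03 0 2.55 -1.21 2.54 -0.37 -1; -1.03 0 2.55 -1.09 2.6 -0.32 -1; -1.03 0 2.55 -0.98 2.65 -0.28 -1; -1.03 0 2.55 -0.86 2.69 -0.23 -1; -1.03 0 2.55 -0.74 2.73 -0.18 -1; -1.03 0 2.55 -0.62 2.77 -0.13 -1; -1.03 0 2.55 -0.49 2.79 -0.08 -1; -1.03 0 2.55 -0.37 2.81 -0.03 -1; -1.03 0 2.55 -0.24 2.83 0.02 -1; -1.03 0 2.55 -0.12 2.83 0.07 -1; -1.03 0 2.55 0.01 2.83 0.12 -1; -1.03 0 2.55 0.13 2.83 0.17 -1; -1.03 0 2.55 0.26 2.82 0.22 -1; 0 0 0 0 0 0 -1")

```text
time: 8.1
tcp_pos: [469.4, -65.9, 58.0]
tcp_rot: [3.06, -0.16, 0.593]
contact_force: [0.1, -1.0, -2.5]
opening: 63.7
gripper_force: 30.0
```

```bash
cat > place.py <<'E'
from h import *
from rig import ctrl
p,R=now()
T=ctrl.get_image("top");S=ctrl.get_image("side")
print("deep",lid(T,(18,50,110),(35,255,255),(310,215,400,300),48+45),"S",lid(S,(18,50,110),(35,255,255),(240,170,345,250),48+45))
a=cv2.resize(T["color"][180:300,310:440],None,fx=4,fy=4); b=cv2.resize(S["color"][110:230,230:350],None,fx=4,fy=4)
cv2.imwrite("pics/c2.png",cv2.resize(np.hstack([a,b]),(800,384)))
Rp=orient(-5.7,22); print(Ro.from_matrix(Rp.T@R).as_rotvec(degrees=True))
ex=np.array([np.cos(np.radians(-5.7)),np.sin(np.radians(-5.7)),0]); c=np.array([655,-82,0])
a=tcp(c-ex*43+[0,0,30.3+26],Rp); print("final",a)
moves(p,R,[(a-150*ex+[0,0,7],Rp,3,-1),(a+[0,0,7],Rp,10,-1),(a,Rp,3,-1)])
E
python3 place.py
```

```text
t 8.1 tcp [469.4 -65.9  58. ] q [-0.37  0.11  2.26  0.24  0.42  1.1 ] F [ 0.1 -1.  -2.5] op 63.7 29.99005749821663
deep [517.7 -70.6  96.1  69.1  -6.4] S [661.9 293.6 148.3  74.2 -78.9]
[-0.12061388 -0.05875792  0.27657561]
final [619.29494366 -78.43616159  38.68350676]
3 rows 0.04 0.02 -0.09 -0.14 -0.08 0.38 -1; 0.04 0.02 -0.09 -0.14 -0.08 0.38 -1; 0.04 0.02 -0.09 -0.14 -0.08 0.38 -1
10 rows 0 0 0 1.39 0 0.56 -1; 0 0 0 1.39 0 0.56 -1; 0 0 0 1.39 0 0.56 -1; 0 0 0 1.39 0 0.56 -1; 0 0 0 1.39 0 0.56 -1; 0 0 0 1.39 0 0.56 -1; 0 0 0 1.39 0 0.56 -1; 0 0 0 1.39 0 0.56 -1; 0 0 0 1.39 0 0.56 -1; 0 0 0 1.39 0 0.56 -1
3 rows 0 0 0 -0.09 0 0.22 -1; 0 0 0 -0.09 0 0.22 -1; 0 0 0 -0.09 0 0.22 -1
```

View pics/c2.png

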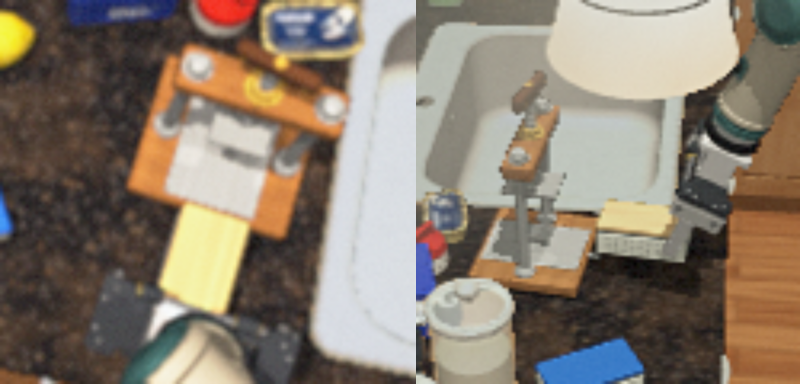

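The lid is level and in line with the press bed. In the left half the bed front edge is at about (215,210) and the mould front at (210,205).

Call:
play_rows(deltas="0.04 0 -0.09 -0.14 -0.1 0.38 -1; 0.04 0 -0.09 -0.14 -0.1 0.38 -1; 0.04 0 -0.09 -0.14 -0.1 0.38 -1; 0 0 0 1.39 0 0.56 -1; 0 0 0 1.39 0 0.56 -1; 0 0 0 1.39 0 0.56 -1; 0 0 0 1.39 0 0.56 -1; 0 0 0 1.39 0 0.56 -1; 0 0 0 1.39 0 0.56 -1; 0 0 0 1.39 0 0.56 -1; 0 0 0 1.39 0 0.56 -1; 0 0 0 1.39 0 0.56 -1; 0 0 0 1.39 0 0.56 -1; 0 0 0 -0.09 0 0.22 -1; 0 0 0 -0.09 0 0.22 -1; 0 0 0 -0.06 0 0.15 -1; 0 0 0 0 0 0 -1")

```text
time: 9.9
tcp_pos: [618.1, -74.7, 39.4]
tcp_rot: [3.064, -0.147, 0.593]
contact_force: [-0.9, 1.5, -3.5]
opening: 63.5
gripper_force: 30.0
```

```bash
python3 - <<'E'
from h import *
from rig import ctrl
p,R=now()
T=ctrl.get_image("top");S=ctrl.get_image("side")
print("deep",lid(T,(18,50,110),(35,255,255),(340,190,400,260),74),"S",lid(S,(18,50,110),(35,255,255),(245,150,300,210),74))
print(proj(T,[600,-76,74]),proj(S,[600,-76,74]))
a=cv2.resize(T["color"][180:270,330:430],None,fx=5,fy=5); b=cv2.resize(S["color"][120:210,230:330],None,fx=5,fy=5)
cv2.imwrite("pics/c3.png",cv2.resize(np.hstack([a,b]),(800,360)))
E
```

```text
t 9.9 tcp [618.1 -74.7  39.4] q [-0.27  0.33  1.99  0.15  0.45  1.27] F [-0.9  1.5 -3.5] op 63.5 29.990074709057808
deep [564.6 -86.8 131.5  89.2 -22.6] S [640.7 -76.5  68.4  43.7 -81.7]
[378.29075229 236.75242764] [279.24608207 178.97806527]
```

View pics/c3.png

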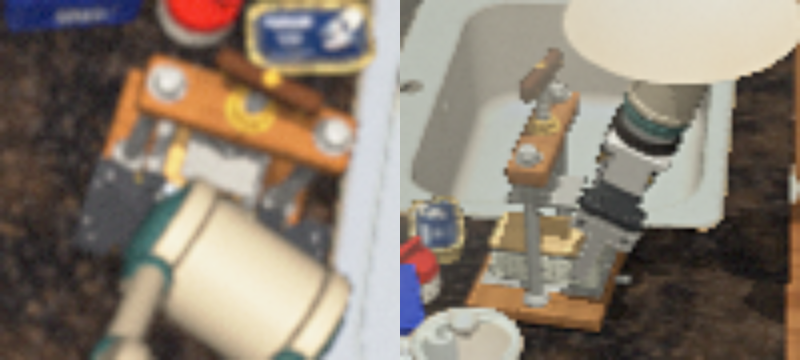

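The deep mould is under the foot with its weight still on the fingers. I'll correct 3 mm sideways, lower and release.

Call:
play_rows(deltas="0 0 0 0.05 0.15 0 -1; 0 0 0 0.05 0.15 0 -1; 0 0 0 -0.04 0 0.1 -1; 0 0 0 -0.03 0 0.07 -1; 0 0 0 0 0 0 -1; 0 0 0 0 0 0 0.6; 0 0 0 0 0 0 0.6; 0 0 0 0 0 0 0.6; 0 0 0 0 0 0 0.6; 0 0 0 0 0 0 0.6")

```text
time: 11.0
tcp_pos: [620.1, -78.1, 38.6]
tcp_rot: [3.063, -0.147, 0.595]
contact_force: [0.1, 0.3, 0.4]
opening: 75.1
gripper_force: 0.0
```

```bash
python3 - <<'E'
from h import *
p,R=now(); R1=orient(-5.7,22)
ex=np.array([np.cos(np.radians(-5.7)),np.sin(np.radians(-5.7)),0])
a=p-170*ex; 
Rf=orient(30.5,22); exf=np.array([np.cos(np.radians(30.5)),np.sin(np.radians(30.5)),0])
g=tcp(np.array([554.5,168.8,25])-43*exf,Rf); print("goal",g)
moves(p,R,[(a,R,7,.6),(a+[0,0,70],R,3,1),(g-60*Rf[:,2],Rf,9,1),(g,Rf,4,1)])
E
```

```text
t 11.0 tcp [620.1 -78.1  38.6] q [-0.28  0.33  1.99  0.16  0.45  1.26] F [0.1 0.3 0.4] op 75.1 0.0
goal [523.58261343 150.58826752   7.38350676]
7 rows 0 0 0 -2.25 -0.01 -0.91 0.6; 0 0 0 -2.25 -0.01 -0.91 0.6; 0 0 0 -2.25 -0.01 -0.91 0.6; 0 0 0 -2.25 -0.01 -0.91 0.6; 0 0 0 -2.25 -0.01 -0.91 0.6; 0 0 0 -2.25 -0.01 -0.91 0.6; 0 0 0 -2.25 -0.01 -0.91 0.6
3 rows 0 0 0 0.87 -0 -2.16 1; 0 0 0 0.87 -0 -2.16 1; 0 0 0 0.87 -0 -2.16 1
9 rows 1.5 -0 -3.71 0.16 -2.27 0.61 1; 1.5 -0 -3.71 0.31 -2.24 0.67 1; 1.5 -0 -3.71 0.45 -2.2 0.73 1; 1.5 -0 -3.71 0.59 -2.15 0.78 1; 1.5 -0 -3.71 0.73 -2.08 0.84 1; 1.5 -0 -3.71 0.86 -2.01 0.89 1; 1.5 -0 -3.71 0.99 -1.92 0.94 1; 1.5 -0 -3.71 1.11 -1.83 0.99 1; 1.5 -0 -3.71 1.22 -1.73 1.04 1
4 rows 0 0 0 0 -0 1.5 1; 0 0 0 0 -0 1.5 1; 0 0 0 0 -0 1.5 1; 0 0 0 0 -0 1.5 1
```

Call:
play_rows(deltas="0 0 0 -1.2 0 -0.5 0.6; 0 0 0 -2.25 0 -0.91 0.6; 0 0 0 -2.25 0 -0.91 0.6; 0 0 0 -2.25 0 -0.91 0.6; 0 0 0 -2.25 0 -0.91 0.6; 0 0 0 -2.25 0 -0.91 0.6; 0 0 0 -2.25 0 -0.91 0.6; 0 0 0 0.87 0 -2.16 1; 0 0 0 0.87 0 -2.16 1; 0 0 0 0.87 0 -2.16 1; 1.5 0 -3.71 0.1 -2.27 0.6 1; 1.5 0 -3.71 0.3 -2.24 0.67 1; 1.5 0 -3.71 0.45 -2.2 0.73 1; 1.5 0 -3.71 0.59 -2.15 0.78 1; 1.5 0 -3.71 0.73 -2.08 0.84 1; 1.5 0 -3.71 0.86 -2.01 0.89 1; 1.5 0 -3.71 0.9 -1.92 0.9 1; 1.5 0 -3.71 1 -1.83 0.9 1; 1.5 0 -3.71 1 -1.73 0.9 1; 0 0 0 0 0 0 1")

```text
time: 13.0
tcp_pos: [509.2, 136.7, 63.3]
tcp_rot: [-2.882, -0.789, -0.558]
contact_force: [-0.1, -0.1, 0.1]
opening: 94.3
gripper_force: 0.0
```

```bash
python3 - <<'E'
from h import *
from rig import ctrl
p,R=now()
T=ctrl.get_image("top");S=ctrl.get_image("side")
np.savez("pics/top1.npz",**T);np.savez("pics/side1.npz",**S)
print("deep",lid(T,(18,50,110),(35,255,255),(340,190,400,260),74),"S",lid(S,(18,50,110),(35,255,255),(245,150,300,210),74))
print("flat",lid(T,(100,120,60),(125,255,255),(275,210,320,265),36),"S",lid(S,(100,120,60),(125,255,255),(260,210,305,242),36))
a=cv2.resize(T["color"][180:280,300:430],None,fx=6,fy=6,interpolation=cv2.INTER_CUBIC)
cv2.imwrite("pics/c4.png",a)
Rf=orient(30.5,22); exf=np.array([np.cos(np.radians(30.5)),np.sin(np.radians(30.5)),0])
g=tcp(np.array([554.5,168.8,25])-43*exf,Rf); print("goal",g)
moves(p,R,[(g-50*Rf[:,2],Rf,3,1),(g,Rf,4,1)])
E
```

```text
t 13.0 tcp [509.2 136.7  63.3] q [-0.02  0.18  2.13  0.4   0.53  0.7 ] F [-0.1 -0.1  0.1] op 94.3 0.0
deep [627.5 -77.7  69.6  64.9  -5.3] S [632.4 -78.1  74.3  73.2  -4.8]
flat [564.5 173.6 102.4  68.   30.5] S [553.9 169.4 122.9  69.3  30.2]
goal [523.58261343 150.58826752   7.38350676]
3 rows -0.05 0.02 0.03 -0.1 -0.16 0.31 1; -0.05 0.02 0.03 -0.1 -0.16 0.31 1; -0.05 0.02 0.03 -0.1 -0.16 0.31 1
4 rows 0 0 0 0 -0 1.25 1; 0 0 0 0 -0 1.25 1; 0 0 0 0 -0 1.25 1; 0 0 0 0 -0 1.25 1
```

View pics/c4.png

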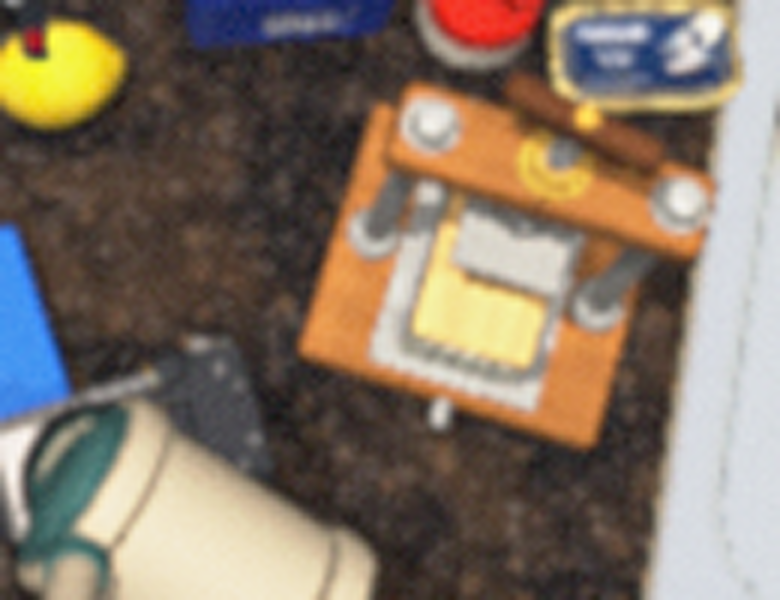

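The deep mould lies on the bed under the foot. Its lid front corners are at (415,335) and (535,368) in the crop, which puts its centre near (655,-80), within 3 mm of the bed centre. Next I grasp the flat mould.

Call:
play_rows(deltas="0 0 0 -0.1 -0.16 0.3 1; 0 0 0 -0.1 -0.16 0.3 1; 0 0 0 -0.1 -0.16 0.3 1; 0 0 0 0 0 1.25 1; 0 0 0 0 0 1.25 1; 0 0 0 0 0 1.25 1; 0 0 0 0 0 1.25 1; 0 0 0 0 0 0 1; 0 0 0 0 0 0 -1; 0 0 0 0 0 0 -1; 0 0 0 0 0 0 -1; 0 0 0 0 0 0 -1; 0 0 0 0 0 0 -1")

```text
time: 14.4
tcp_pos: [523.9, 149.9, 8.6]
tcp_rot: [-2.882, -0.787, -0.56]
contact_force: [-2.0, 0.5, 4.9]
opening: 63.9
gripper_force: 30.0
```

```bash
python3 - <<'E'
from h import *
p,R=now(); Rf=orient(30.5,22); print(Ro.from_matrix(Rf.T@R).as_rotvec(degrees=True))
exf=np.array([np.cos(np.radians(30.5)),np.sin(np.radians(30.5)),0]); gp=p-19*R[:,2]; print("grasp",gp, "off",(gp-[554,169.2,0])@exf,(gp-[554,169.2,0])@[-exf[1],exf[0],0])
Rp=orient(-5.5,22)
ex=np.array([np.cos(np.radians(-5.5)),np.sin(np.radians(-5.5)),0]); c=np.array([655,-80.5,0])
a=tcp(c-ex*43+[0,0,gp[2]+74],Rp); print("final",a)
moves(p,R,[(p+[0,0,80],R,4,-1),(a-160*ex+[0,0,15],Rp,12,-1)])
E
```

```text
t 14.4 tcp [523.9 149.9   8.6] q [0.01 0.3  2.17 0.53 0.38 0.59] F [-2.   0.5  4.9] op 63.9 29.993913173675537
[ 0.08812037  0.00397547 -0.01476343]
grasp [517.73725323 146.22892308  26.23031283] off -42.90374283015659 -1.3878145941480047
final [619.28272107 -77.06081721  82.61381959]
4 rows 0 0 0 0.75 -0 -1.85 -1; 0 0 0 0.75 -0 -1.85 -1; 0 0 0 0.75 -0 -1.85 -1; 0 0 0 0.75 -0 -1.85 -1
12 rows -1.13 0 2.78 -1.23 1.25 -0.58 -1; -1.13 0 2.78 -1.16 1.32 -0.55 -1; -1.13 0 2.78 -1.1 1.38 -0.53 -1; -1.13 0 2.78 -1.03 1.44 -0.5 -1; -1.13 0 2.78 -0.96 1.5 -0.47 -1; -1.13 0 2.78 -0.88 1.56 -0.44 -1; -1.13 0 2.78 -0.81 1.61 -0.41 -1; -1.13 0 2.78 -0.73 1.65 -0.38 -1; -1.13 0 2.78 -0.65 1.69 -0.34 -1; -1.13 0 2.78 -0.56 1.73 -0.31 -1; -1.13 0 2.78 -0.48 1.76 -0.27 -1; -1.13 0 2.78 -0.39 1.78 -0.24 -1
```

Call:
play_rows(deltas="0 0 0 0.75 0 -1.85 -1; 0 0 0 0.75 0 -1.85 -1; 0 0 0 0.75 0 -1.85 -1; 0 0 0 0.75 0 -1.85 -1; -1.13 0 2.78 -1.23 1.25 -0.58 -1; -1.13 0 2.78 -1.16 1.32 -0.55 -1; -1.13 0 2.78 -1.1 1.38 -0.53 -1; -1.13 0 2.78 -1.03 1.44 -0.5 -1; -1.13 0 2.78 -0.96 1.5 -0.47 -1; -1.13 0 2.78 -0.88 1.56 -0.44 -1; -1.13 0 2.78 -0.81 1.61 -0.41 -1; -1.13 0 2.78 -0.73 1.65 -0.38 -1; -1.13 0 2.78 -0.65 1.69 -0.34 -1; -1.13 0 2.78 -0.56 1.73 -0.31 -1; -1.13 0 2.78 -0.48 1.76 -0.27 -1; -1.13 0 2.78 -0.39 1.78 -0.24 -1; 0 0 0 0 0 0 -1")

```text
time: 16.1
tcp_pos: [458.9, -62.6, 96.3]
tcp_rot: [3.062, -0.149, 0.591]
contact_force: [0.1, -0.1, -3.9]
opening: 63.6
gripper_force: 30.0
```

```bash
cat > p2.py <<'E'
from h import *
from rig import ctrl
p,R=now(); Rp=orient(-5.5,22); print(Ro.from_matrix(Rp.T@R).as_rotvec(degrees=True))
T=ctrl.get_image("top");S=ctrl.get_image("side")
z=p[2]-8.6+36; print("lid z",z)
print("flat",lid(T,(100,120,60),(125,255,255),(300,200,420,290),z),"S",lid(S,(100,120,60),(125,255,255),(255,130,340,215),z))
# lid corners triangulated from side/top for tilt: heights
K=[]
for d,b in((T,(300,200,420,290)),(S,(255,130,340,215))):
    h=cv2.cvtColor(d["color"],cv2.COLOR_BGR2HSV); m=np.zeros(h.shape[:2],np.uint8); x0,y0,x1,y1=b
    m[y0:y1,x0:x1]=cv2.inRange(h,(100,120,60),(125,255,255))[y0:y1,x0:x1]
    c=max(cv2.findContours(m,cv2.RETR_EXTERNAL,cv2.CHAIN_APPROX_NONE)[0],key=cv2.contourArea)
    q=cv2.boxPoints(cv2.minAreaRect(c)); ap=cv2.approxPolyDP(c,3,True)[:,0]
    print([(tuple(v),onz(d,*map(float,v),z)[:2].round(0).tolist()) for v in ap])
ex=np.array([np.cos(np.radians(-5.5)),np.sin(np.radians(-5.5)),0]); c=np.array([655,-80.5,0])
a=tcp(c-ex*43+[0,0,26.2+74],Rp)
moves(p,R,[(a-160*ex+[0,0,4],Rp,3,-1),(a+[0,0,4],Rp,12,-1),(a,Rp,3,-1)])
E
python3 p2.py
```

```text
t 16.1 tcp [458.9 -62.6  96.3] q [-0.37  0.03  2.21  0.19  0.54  1.15] F [ 0.1 -0.1 -3.9] op 63.6 29.995623975992203
[-0.06541013 -0.15907102  0.04925261]
lid z 123.70501050058155
flat [507.6 -67.4  89.8  68.   -5.6] S [503.4 -63.9 101.4  69.9  -5.5]
[((np.int32(366), np.int32(245)), [552.0, -38.0]), ((np.int32(360), np.int32(270)), [473.0, -34.0]), ((np.int32(380), np.int32(278)), [463.0, -95.0]), ((np.int32(387), np.int32(252)), [544.0, -103.0])]
[((np.int32(289), np.int32(176)), [553.0, -34.0]), ((np.int32(310), np.int32(178)), [465.0, -27.0]), ((np.int32(314), np.int32(171)), [451.0, -79.0]), ((np.int32(291), np.int32(167)), [551.0, -100.0])]
3 rows 0.02 0.05 -0.02 -0.09 -0.03 0.31 -1; 0.02 0.05 -0.02 -0.09 -0.03 0.31 -1; 0.02 0.05 -0.02 -0.09 -0.03 0.31 -1
12 rows 0 0 0 1.24 0 0.5 -1; 0 0 0 1.24 0 0.5 -1; 0 0 0 1.24 0 0.5 -1; 0 0 0 1.24 0 0.5 -1; 0 0 0 1.24 0 0.5 -1; 0 0 0 1.24 0 0.5 -1; 0 0 0 1.24 0 0.5 -1; 0 0 0 1.24 0 0.5 -1; 0 0 0 1.24 0 0.5 -1; 0 0 0 1.24 0 0.5 -1; 0 0 0 1.24 0 0.5 -1; 0 0 0 1.24 0 0.5 -1
3 rows 0 0 0 -0.05 0 0.12 -1; 0 0 0 -0.05 0 0.12 -1; 0 0 0 -0.05 0 0.12 -1
```

Call:
play_rows(deltas="0 0.05 0 -0.08 -0.03 0.25 -1; 0 0.05 0 -0.08 -0.03 0.25 -1; 0 0.05 0 -0.08 -0.03 0.25 -1; 0 0 0 0 0 0 -1; 0 0 0 1.24 0 0.5 -1; 0 0 0 1.24 0 0.5 -1; 0 0 0 1.24 0 0.5 -1")

```text
time: 16.9
tcp_pos: [503.5, -65.5, 90.0]
tcp_rot: [3.06, -0.146, 0.602]
contact_force: [0.4, -1.0, -3.6]
opening: 63.8
gripper_force: 30.0
```

```bash
python3 p2.py; python3 - <<'E'
from rig import ctrl
import cv2
S=ctrl.get_image("side")["color"];W=ctrl.get_image("wrist")["color"]
cv2.imwrite("pics/w1.png",cv2.hconcat([cv2.resize(S[125:215,240:330],(400,400),interpolation=cv2.INTER_CUBIC),cv2.resize(W,(400,400))]))
E
```

```text
t 16.9 tcp [503.5 -65.5  90. ] q [-0.34  0.1   2.15  0.18  0.52  1.19] F [ 0.4 -1.  -3.6] op 63.8 29.99515414237976
[-0.06107969  0.24707431 -0.0439494 ]
lid z 117.43033120080386
flat [549.8 -70.2  88.   66.7  -6.4] S [551.9 -70.1  98.7  70.8  -6.1]
[((np.int32(370), np.int32(233)), [593.0, -44.0]), ((np.int32(363), np.int32(256)), [518.0, -35.0]), ((np.int32(383), np.int32(264)), [507.0, -98.0]), ((np.int32(389), np.int32(238)), [590.0, -102.0])]
[((np.int32(278), np.int32(175)), [601.0, -45.0]), ((np.int32(298), np.int32(178)), [515.0, -31.0]), ((np.int32(302), np.int32(171)), [502.0, -83.0]), ((np.int32(281), np.int32(167)), [595.0, -105.0])]
3 rows 0.02 -0.08 0.01 -1.39 0.01 -0.44 -1; 0.02 -0.08 0.01 -1.39 0.01 -0.44 -1; 0.02 -0.08 0.01 -1.39 0.01 -0.44 -1
12 rows 0 0 0 1.24 0 0.5 -1; 0 0 0 1.24 0 0.5 -1; 0 0 0 1.24 0 0.5 -1; 0 0 0 1.24 0 0.5 -1; 0 0 0 1.24 0 0.5 -1; 0 0 0 1.24 0 0.5 -1; 0 0 0 1.24 0 0.5 -1; 0 0 0 1.24 0 0.5 -1; 0 0 0 1.24 0 0.5 -1; 0 0 0 1.24 0 0.5 -1; 0 0 0 1.24 0 0.5 -1; 0 0 0 1.24 0 0.5 -1
3 rows 0 0 0 -0.05 0 0.12 -1; 0 0 0 -0.05 0 0.12 -1; 0 0 0 -0.05 0 0.12 -1
```

View pics/w1.png

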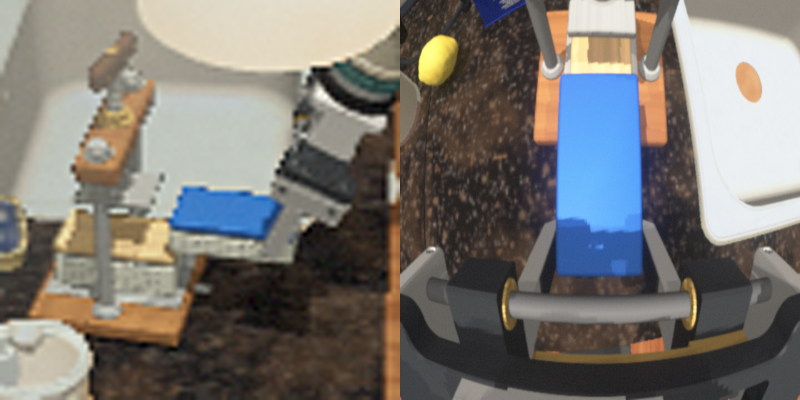

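The flat mould is level and lined up. In the left half the blue lid is at (225,210), just above the deep lid; in the wrist view it is centred between the posts.

Call:
play_rows(deltas="0 0 0 1.16 0 0.58 -1; 0 0 0 1.16 0 0.58 -1; 0 0 0 1.2 0 0.48 -1; 0 0 0 1.2 0 0.48 -1; 0 0 0 0 0 0 -1")

```text
time: 17.6
tcp_pos: [555.8, -70.8, 88.4]
tcp_rot: [3.059, -0.146, 0.603]
contact_force: [0.1, -0.7, -3.4]
opening: 63.8
gripper_force: 30.0
```

Call:
play_rows(deltas="0 0 0 1.18 0 0.49 -1; 0 0 0 1.18 0 0.49 -1; 0 0 0 1.18 0 0.49 -1; 0 0 0 1.18 0 0.49 -1; 0 0 0 1.18 0 0.49 -1; 0 0 0 0 0 0 -1")

```text
time: 18.2
tcp_pos: [619.0, -76.7, 87.7]
tcp_rot: [3.06, -0.146, 0.603]
contact_force: [0.6, -0.5, -3.2]
opening: 63.9
gripper_force: 30.0
```

```bash
python3 - <<'E'
from h import *
p,R=now(); Rp=orient(-5.5,22);ex=np.array([np.cos(np.radians(-5.5)),np.sin(np.radians(-5.5)),0]); c=np.array([655,-80.5,0])
a=tcp(c-ex*43+[0,0,26.2+74],Rp);print(a-p)
moves(p,R,[(a,Rp,3,-1)])
E
```

```text
t 18.2 tcp [619.  -76.7  87.7] q [-0.28  0.26  1.93  0.13  0.56  1.3 ] F [ 0.6 -0.5 -3.2] op 63.9 29.995440244674683
[ 0.28000016 -0.3698231  -5.13774832]
3 rows 0.02 -0.1 0.02 -0.06 0.01 0.16 -1; 0.02 -0.1 0.02 -0.06 0.01 0.16 -1; 0.02 -0.1 0.02 -0.05 0.01 0.16 -1
```

Call:
play_rows(deltas="0 -0.1 0 -0.06 0 0.15 -1; 0 -0.1 0 -0.06 0 0.15 -1; 0 -0.1 0 -0.06 0 0.15 -1; 0 0 0 0 0 0 -1")

```text
time: 18.6
tcp_pos: [615.8, -76.0, 83.0]
tcp_rot: [3.063, -0.146, 0.592]
contact_force: [-0.9, 1.5, -1.4]
opening: 63.9
gripper_force: 30.0
```

Call:
play_rows(deltas="0 0 0 0.06 0 -0.14 -1; 0 0 0 0.28 0 0.11 -1; 0 0 0 -0.04 0 0.1 -1; 0 0 0 -0.04 0 0.09 -1; 0 0 0 0 0 0 -1; 0 0 0 0 0 0 -1")

```text
time: 19.2
tcp_pos: [619.9, -76.6, 82.7]
tcp_rot: [3.062, -0.146, 0.594]
contact_force: [-3.2, -0.5, 4.1]
opening: 63.4
gripper_force: 30.0
```

Pressing lightly, so it rests on the deep mould. Release and retreat.

Call:
play_rows(deltas="0 0 0 0 0 0 0.6; 0 0 0 0 0 0 0.6; 0 0 0 0 0 0 0.6; 0 0 0 0 0 0 0.6; 0 0 0 -1.2 0 -0.5 0.6; 0 0 0 -2.25 0 -0.91 0.6; 0 0 0 -2.25 0 -0.91 0.6; 0 0 0 -2.25 0 -0.91 0.6; 0 0 0 -2.25 0 -0.91 0.6; 0 0 0 -2.25 0 -0.91 0.6; 0 0 0 -2.25 0 -0.91 0.6; 0 0 0 0 0 0 0.6")

```text
time: 20.4
tcp_pos: [456.6, -59.7, 81.2]
tcp_rot: [3.065, -0.147, 0.585]
contact_force: [-0.0, 1.0, 0.3]
opening: 74.8
gripper_force: 0.0
```

```bash
python3 - <<'E'
from h import *
from rig import ctrl
p,R=now()
T=ctrl.get_image("top");S=ctrl.get_image("side");W=ctrl.get_image("wrist")
np.savez("pics/top2.npz",**T);np.savez("pics/side2.npz",**S);np.savez("pics/w2.npz",**W)
print("flat",lid(T,(100,120,60),(125,255,255),(350,190,400,260),110),"S",lid(S,(100,120,60),(125,255,255),(250,140,300,200),110))
print(W["mtx"],W["rvec"],W["tvec"])
cv2.imwrite("pics/w2.png",cv2.resize(W["color"][0:240,120:440],(800,600),interpolation=cv2.INTER_CUBIC))
E
```

```text
t 20.4 tcp [456.6 -59.7  81.2] q [-0.37  0.05  2.24  0.21  0.5   1.14] F [-0.   1.   0.3] op 74.8 0.0
flat [628.3 -75.8  63.7  62.8  -5.2] S [628.2 -71.9  66.5  64.6 -84.8]
[[325.1922621    0.         278.59362926]
 [  0.         325.1922621  200.45854722]
 [  0.           0.           1.        ]] [ 2.05604472 -2.26260146  0.13801148] [-16.19687586 498.14277022 218.24727192]
```

View pics/w2.png

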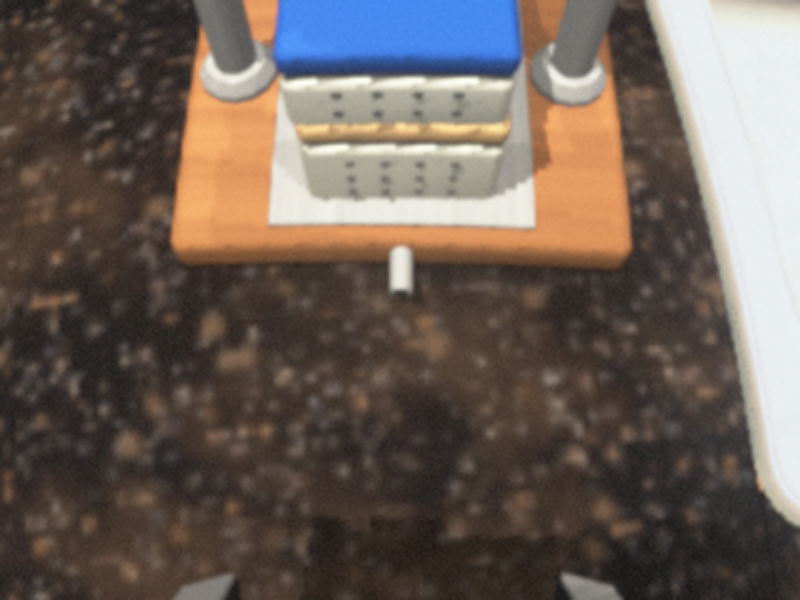

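The wrist view shows the flat mould squarely on the deep one, with front edges parallel and centred between the collars at (237,75) and (568,75). Next is the handle.

```bash
python3 - <<'E'
from h import *
p,R=now(); Rh=orient(74.7,0)
moves(p,R,[(np.array([500,-64,340.]),orient(25,5),8,.6),(np.array([654.7,-82,340.]),Rh,8,.4)])
E
```

```text
t 20.55 tcp [462.4 -61.7  83.1] q [-0.37  0.05  2.23  0.21  0.5   1.14] F [ 0.4 -0.2  1. ] op 75.4 0.0
8 rows 0.9 -2.07 -3.72 1.64 -0.01 -2.8 0.6; 0.9 -2.07 -3.72 1.53 0.05 -2.86 0.6; 0.9 -2.07 -3.72 1.42 0.1 -2.91 0.6; 0.9 -2.07 -3.72 1.31 0.14 -2.97 0.6; 0.9 -2.07 -3.72 1.19 0.17 -3.01 0.6; 0.9 -2.07 -3.72 1.07 0.2 -3.06 0.6; 0.9 -2.07 -3.72 0.95 0.22 -3.1 0.6; 0.9 -2.07 -3.72 0.82 0.22 -3.13 0.6
8 rows 0.27 -0.59 -6.21 1.65 1.02 0.14 0.4; 0.27 -0.59 -6.21 1.53 1.19 0.12 0.4; 0.27 -0.59 -6.21 1.4 1.35 0.1 0.4; 0.27 -0.59 -6.21 1.24 1.5 0.08 0.4; 0.27 -0.59 -6.21 1.07 1.62 0.06 0.4; 0.27 -0.59 -6.21 0.89 1.73 0.04 0.4; 0.27 -0.59 -6.21 0.7 1.82 0.03 0.4; 0.27 -0.59 -6.21 0.5 1.88 0.01 0.4
```

Call:
play_rows(deltas="0.9 -2.07 -3.72 1.64 0 -2.8 0.6; 0.9 -2.07 -3.72 1.53 0.05 -2.86 0.6; 0.9 -2.07 -3.72 1.42 0.1 -2.91 0.6; 0.9 -2.07 -3.72 1.31 0.14 -2.97 0.6; 0.9 -2.07 -3.72 1.19 0.17 -3.01 0.6; 0.9 -2.07 -3.72 1.07 0.2 -3.06 0.6; 0.9 -2.07 -3.72 0.95 0.22 -3.1 0.6; 0.9 -2.07 -3.72 0.82 0.22 -3.13 0.6; 0.27 -0.59 -6.21 1.65 1.02 0.14 0.4; 0.27 -0.59 -6.21 1.53 1.19 0.12 0.4; 0.27 -0.59 -6.21 1.4 1.35 0.1 0.4; 0.27 -0.59 -6.21 1.24 1.5 0.08 0.4; 0.27 -0.59 -6.21 1.07 1.62 0.06 0.4; 0.27 -0.59 -6.21 0.89 1.73 0.04 0.4; 0.27 -0.59 -6.21 0.7 1.82 0.03 0.4; 0.27 -0.59 -6.21 0.5 1.88 0.01 0.4; 0 0 0 0 0 0 0.4")

```text
time: 22.25
tcp_pos: [657.5, -81.8, 336.7]
tcp_rot: [-2.494, -1.907, 0.004]
contact_force: [-0.5, 0.3, -1.0]
opening: 66.2
gripper_force: 0.0
```

```bash
python3 - <<'E'
from h import *
from rig import ctrl
p,R=now()
W=ctrl.get_image("wrist"); K,Rw,t=cam(W); h=cv2.cvtColor(W["color"],cv2.COLOR_BGR2HSV)
def fe(P):
    q=Rw@np.array(P,float)+t; th=np.arccos(q[2]/np.linalg.norm(q)); n=q[:2]/np.linalg.norm(q[:2]); return (K[:2,2]+K[0,0]*th*n).round(1)
print("expected pin",fe([654.7,-82,282]),"tcp",fe(p))
c=np.array([654.7,-82,281]); d=np.array([np.cos(np.radians(74.7)),np.sin(np.radians(74.7)),0])
e=[fe(c-40*d),fe(c+40*d)]; print("bar ends",e)
x0,y0=np.min(e,0).astype(int)-12; x1,y1=np.max(e,0).astype(int)+12
# brown bar: dark wood; print HSV samples along the bar then mask
for k in(-35,-20,-10,10,20,35):
    u,v=fe(c+k*d).astype(int); print(k,(u,v),h[v-1:v+2,u-1:u+2].mean((0,1)).round() if 0<=v<419 and 0<=u<559 else None)
Rh=orient(74.7,0); g=np.array([654.7,-82,253.]); moves(p,R,[(g+[0,0,40],Rh,4,.4),(g,Rh,4,.4)])
E
```

```text
t 22.25 tcp [657.5 -81.8 336.7] q [-0.23  0.38  1.03 -0.    1.73  0.04] F [-0.5  0.3 -1. ] op 66.2 0.0
expected pin [275.4 219. ] tcp [278.7 246.2]
bar ends [array([275.5, 265.8]), array([275.4, 166.3])]
-35 (np.int64(275), np.int64(260)) [ 10. 108. 130.]
-20 (np.int64(275), np.int64(242)) [ 8. 92. 98.]
-10 (np.int64(275), np.int64(230)) [  8. 102.  95.]
10 (np.int64(275), np.int64(205)) [  9. 123. 124.]
20 (np.int64(275), np.int64(192)) [  9. 127. 132.]
35 (np.int64(275), np.int64(173)) [  9. 125. 131.]
4 rows -0.04 0.01 0.02 -0.02 -0.06 1.09 0.4; -0.04 0.01 0.02 -0.02 -0.06 1.09 0.4; -0.04 0.01 0.02 -0.02 -0.06 1.09 0.4; -0.04 0.01 0.02 -0.02 -0.06 1.09 0.4
4 rows 0 0 0 0 0 1 0.4; 0 0 0 0 0 1 0.4; 0 0 0 0 0 1 0.4; 0 0 0 0 0 1 0.4
```

```bash
cat > bar.py <<'E'
from h import *
from rig import ctrl
def fb(d,u,v,z):
    K,R,t=cam(d); m=np.array([u,v],float)-K[:2,2]; th=np.linalg.norm(m)/K[0,0]; n=m/np.linalg.norm(m)
    r=R.T@np.r_[np.sin(th)*n,np.cos(th)]; c=-R.T@t; return c+r*(z-c[2])/r[2]
if __name__=="__main__":
    W=ctrl.get_image("wrist"); h=cv2.cvtColor(W["color"],cv2.COLOR_BGR2HSV)
    m=cv2.inRange(h,(4,70,60),(14,200,150)); m[:130]=0;m[310:]=0;m[:,:220]=0;m[:,330:]=0
    m=cv2.morphologyEx(m,cv2.MORPH_OPEN,np.ones((3,3)))
    for c in sorted(cv2.findContours(m,cv2.RETR_EXTERNAL,cv2.CHAIN_APPROX_NONE)[0],key=cv2.contourArea)[-3:]:
        P=np.array([fb(W,u,v,280)[:2] for u,v in c[:,0]],np.float32); print(cv2.boundingRect(c),cv2.minAreaRect(P))
E
python3 bar.py
```

```text
(326, 159, 4, 13) ((701.0177001953125, -52.539424896240234), (9.232813835144043, 2.13010835647583), 83.44757843017578)
(305, 233, 4, 14) ((671.6209106445312, -105.46369171142578), (11.292622566223145, 2.2168819904327393), 83.82673645019531)
(263, 161, 45, 99) ((660.3599243164062, -78.69252014160156), (77.85810089111328, 33.671875), 82.1866226196289)
```

```bash
python3 - <<'E'
from bar import *
W=ctrl.get_image("wrist"); h=cv2.cvtColor(W["color"],cv2.COLOR_BGR2HSV)
for v in range(155,275,12): print(v,[(int(a),int(b),int(c)) for a,b,c in h[v,256:312:4]])
E
```

```text
155 [(13, 145, 223), (13, 144, 225), (13, 143, 226), (12, 142, 225), (13, 141, 228), (12, 144, 222), (12, 144, 214), (13, 143, 223), (13, 148, 219), (13, 144, 223), (12, 137, 167), (16, 18, 153), (16, 18, 153), (113, 49, 147)]
167 [(12, 126, 174), (12, 143, 221), (12, 143, 208), (11, 138, 210), (12, 137, 182), (9, 120, 125), (8, 123, 122), (9, 127, 124), (8, 121, 112), (11, 127, 131), (11, 128, 131), (14, 37, 138), (13, 15, 149), (10, 15, 149)]
179 [(16, 19, 231), (13, 141, 228), (13, 141, 232), (14, 141, 230), (16, 131, 150), (9, 124, 128), (8, 126, 132), (8, 124, 130), (9, 120, 117), (10, 102, 100), (10, 128, 137), (12, 110, 121), (15, 14, 146), (13, 12, 149)]
191 [(20, 10, 241), (11, 116, 183), (24, 128, 252), (23, 130, 249), (16, 137, 166), (9, 122, 125), (9, 126, 136), (9, 122, 132), (9, 121, 114), (15, 128, 129), (18, 138, 172), (13, 131, 134), (13, 29, 139), (18, 17, 147)]
203 [(14, 38, 224), (13, 58, 219), (12, 144, 221), (25, 123, 252), (16, 134, 148), (8, 119, 118), (9, 122, 125), (8, 123, 122), (8, 111, 108), (17, 132, 143), (16, 135, 149), (13, 133, 136), (11, 129, 134), 
[... 371 characters left out ...]
12, 132, 151), (12, 135, 161), (12, 128, 159), (12, 128, 155), (12, 72, 127)]
239 [(23, 26, 154), (20, 34, 190), (19, 28, 215), (11, 32, 159), (8, 90, 93), (8, 91, 95), (9, 88, 98), (8, 100, 97), (8, 80, 92), (21, 21, 159), (13, 48, 155), (12, 123, 156), (12, 129, 156), (11, 114, 136)]
251 [(99, 7, 240), (95, 6, 239), (100, 6, 239), (100, 6, 237), (7, 64, 92), (8, 82, 96), (7, 87, 100), (8, 86, 95), (7, 69, 92), (18, 14, 182), (20, 17, 176), (20, 17, 137), (12, 68, 165), (12, 116, 150)]
263 [(75, 4, 238), (103, 7, 241), (101, 8, 243), (105, 8, 241), (103, 7, 241), (9, 48, 176), (10, 46, 176), (8, 17, 177), (101, 9, 231), (100, 7, 232), (95, 6, 241), (99, 7, 241), (100, 6, 241), (99, 7, 240)]
```

```bash
python3 - <<'E'
from bar import *
W=ctrl.get_image("wrist")
for q in((281.5,164),(281,213),(280.5,261)): print(fb(W,*q,280).round(1))
p,R=now(); moves(p,R,[(np.r_[fb(W,281,213,281)[:2],253.],orient(74.7,0),8,.4)])
E
```

```text
[666.5 -43.2 280. ]
[656.3 -79.5 280. ]
[ 645.3 -118.6  280. ]
t 22.45 tcp [653.7 -81.6 339.1] q [-0.23  0.38  1.04 -0.    1.73  0.04] F [-0.3 -0.6  0.9] op 65.9 0.0
8 rows -0.02 0.01 -0 0.04 0.03 1.08 0.4; -0.02 0.01 -0 0.04 0.03 1.08 0.4; -0.02 0.01 -0 0.04 0.03 1.08 0.4; -0.02 0.01 -0 0.04 0.03 1.08 0.4; -0.02 0.01 -0 0.04 0.03 1.08 0.4; -0.02 0.01 -0 0.04 0.03 1.08 0.4; -0.02 0.01 -0 0.04 0.02 1.08 0.4; -0.02 0.01 -0 0.04 0.02 1.08 0.4
```

Call:
play_rows(deltas="0 0 0 0.05 0.08 1.07 0.4; 0 0 0 0.05 0.07 1.07 0.4; 0 0 0 0 0 1.07 0.2; 0 0 0 0 0 1.07 0.2; 0 0 0 0 0 1.07 0.2; 0 0 0 0 0 1.07 0.2; 0 0 0 0 0 1.07 0.2; 0 0 0 0 0 1.07 0.2; 0 0 0 0 0 0 0.2; 0 0 0 0 0 0 -1; 0 0 0 0 0 0 -1; 0 0 0 0 0 0 -1; 0 0 0 0 0 0 -1; 0 0 0 0 0 0 -1; 0 0 0 0 0 0 -1")

```text
time: 23.95
tcp_pos: [656.8, -81.5, 253.8]
tcp_rot: [2.496, 1.906, -0.0]
contact_force: [3.4, -1.1, 0.0]
opening: 15.9
gripper_force: 30.0
```

```bash
cat > st.py <<'E'
from h import *
from rig import ctrl
p,R=now(); s=ctrl.sense(); print("torque",np.round(s["torque"],3),"yaw",np.degrees(np.arctan2(R[1,0],R[0,0])).round(1))
S=ctrl.get_image("side"); import sys; np.savez("pics/s_%s.npz"%sys.argv[1],**S)
E
python3 st.py a
```

```text
t 23.95 tcp [656.8 -81.5 253.8] q [-0.23  0.39  1.22 -0.    1.53  0.04] F [ 3.4 -1.1  0. ] op 15.9 29.956756308674812
torque [-0.105 -0.591 -0.05 ] yaw 74.7
```

Call:
play_rows(deltas="0 0 8.5 0 0 0.057 -1; 0 0 8.5 0 0 0.057 -1; 0 0 8.5 0 0 0.057 -1; 0 0 8.5 0 0 0.057 -1; 0 0 8.5 0 0 0.057 -1; 0 0 8.5 0 0 0.057 -1")

```text
time: 24.6
tcp_pos: [657.5, -82.1, 250.4]
tcp_rot: [3.074, 0.637, 0.002]
contact_force: [4.2, -2.8, -0.5]
opening: 15.8
gripper_force: 30.0
```

```bash
python3 st.py b
```

```text
t 24.6 tcp [657.5 -82.1 250.4] q [-0.23  0.39  1.22 -0.    1.53  0.93] F [ 4.2 -2.8 -0.5] op 15.8 29.97705900343135
torque [-0.267 -0.8    0.119] yaw 23.4
```

Call:
play_rows(deltas="0 0 8.5 0 0 0.057 -1; 0 0 8.5 0 0 0.057 -1; 0 0 8.5 0 0 0.057 -1; 0 0 8.5 0 0 0.057 -1; 0 0 8.5 0 0 0.057 -1; 0 0 8.5 0 0 0.057 -1")

```text
time: 25.25
tcp_pos: [657.4, -82.9, 247.0]
tcp_rot: [3.048, -0.749, 0.004]
contact_force: [4.3, -4.6, -1.1]
opening: 16.1
gripper_force: 30.0
```

```bash
python3 st.py c
```

```text
t 25.25 tcp [657.4 -82.9 247. ] q [-0.23  0.39  1.23 -0.    1.52  1.82] F [ 4.3 -4.6 -1.1] op 16.1 29.976654450874776
torque [-0.419 -0.734  0.121] yaw -27.6
```

Call:
play_rows(deltas="0 0 8.5 0 0 0.057 -1; 0 0 8.5 0 0 0.057 -1; 0 0 8.5 0 0 0.057 -1; 0 0 8.5 0 0 0.057 -1; 0 0 8.5 0 0 0.057 -1")

```text
time: 25.8
tcp_pos: [656.9, -83.4, 244.1]
tcp_rot: [2.569, -1.803, 0.004]
contact_force: [2.7, -4.7, -0.9]
opening: 15.9
gripper_force: 30.0
```

```bash
python3 st.py d; python3 - <<'E'
from h import *
for k in "abcd":
    S=dict(np.load(f"pics/s_{k}.npz"));c=S["color"]
    print(k,proj(S,[655,-81,120]).round(1))
    if k in"ad":
        g=cv2.cvtColor(c,cv2.COLOR_BGR2HSV)
        for u in(266,270,273): print(u,[tuple(int(x) for x in g[v,u]) for v in range(155,178)])
E
```

```text
t 25.8 tcp [656.9 -83.4 244.1] q [-0.23  0.39  1.23 -0.    1.51  2.57] F [ 2.7 -4.7 -0.9] op 15.9 29.975828644819558
torque [-0.562 -0.635  0.091] yaw -70.1
a [266.5 169. ]
266 [(14, 120, 164), (15, 122, 172), (14, 125, 177), (14, 127, 175), (14, 131, 177), (14, 131, 169), (14, 127, 162), (14, 128, 146), (13, 121, 126), (14, 113, 126), (14, 105, 124), (18, 57, 103), (30, 17, 107), (30, 21, 120), (30, 18, 100), (26, 16, 112), (21, 29, 115), (110, 154, 104), (109, 151, 103), (109, 156, 129), (107, 169, 184), (109, 170, 123), (23, 38, 108)]
270 [(15, 99, 108), (14, 91, 107), (15, 66, 100), (26, 35, 103), (38, 19, 108), (30, 21, 107), (30, 17, 106), (25, 29, 107), (26, 17, 108), (28, 17, 196), (25, 18, 174), (25, 17, 178), (28, 16, 187), (30, 15, 187), (21, 14, 183), (23, 18, 169), (24, 28, 137), (108, 116, 99), (108, 167, 101), (109, 156, 103), (107, 166, 190), (108, 176, 132), (80, 8, 90)]
273 [(53, 10, 201), (53, 12, 198), (56, 10, 200), (51, 9, 199), (50, 12, 199), (50, 11, 200), (50, 12, 198), (53, 10, 200), (54, 13, 201), (24, 21, 119), (28, 17, 191), (23, 16, 190), (30, 14, 188), 
[... 582 characters left out ...]
 105, 107), (15, 88, 102), (17, 74, 100), (25, 30, 102), (21, 17, 106), (26, 19, 107), (30, 24, 108), (23, 29, 107), (30, 20, 103), (26, 18, 113), (30, 17, 181), (30, 18, 155), (25, 20, 153), (27, 18, 159), (28, 18, 169), (28, 18, 166), (27, 15, 165), (28, 19, 172), (24, 30, 119), (109, 152, 89), (107, 171, 191), (109, 174, 132), (90, 8, 92)]
273 [(56, 10, 201), (49, 10, 199), (49, 10, 198), (53, 10, 200), (50, 12, 199), (53, 11, 200), (53, 10, 199), (53, 10, 199), (53, 10, 200), (53, 10, 201), (52, 14, 200), (30, 18, 187), (25, 18, 188), (25, 15, 188), (28, 18, 189), (28, 19, 190), (24, 22, 185), (23, 26, 178), (150, 2, 145), (108, 134, 129), (107, 179, 199), (107, 174, 170), (109, 94, 98)]
```

```bash
python3 - <<'E'
from h import *
from k import ik
W=dict(np.load("pics/w2.npz"));K,Rw,t=cam(W)
s_p=np.array([456.6,-59.7,81.2]);  # pose at time of w2
R0=Ro.from_rotvec([3.065,-.147,.585]).as_matrix(); C=-Rw.T@t
Ct=R0.T@(C-s_p); Rt=R0.T@Rw.T; np.savez("pics/hand.npz",Ct=Ct,Rt=Rt); print("cam in tool",Ct.round(),"axis",Rt[:,2].round(2))
ex=np.array([np.cos(np.radians(-5.6)),np.sin(np.radians(-5.6)),0]);c=np.array([655.5,-81,0])
for lean,x,z in((22,456,150),(22,456,81),(30,450,130),(35,480,120),(35,450,120),(40,480,150),(40,450,110)):
    R=orient(-5.6,lean);p=np.array([x,-61,z]);cc=p+R@Ct;Rc=(R@Rt).T
    o=[]
    for P in(c-37*ex+[0,0,112],c-60*ex+[0,0,110]):
        q=Rc@(P-cc);th=np.arccos(q[2]/np.linalg.norm(q));o.append((K[:2,2]+K[0,0]*th*q[:2]/np.linalg.norm(q[:2])).round(0))
    print(lean,x,z,"cam",cc.round(),o,ik(np.hypot(x,61),z,lean),"elev",np.degrees(np.arctan2(cc[2]-112,618-cc[0])).round())
E
```

```text
[ -8.  671.9 394.  342.5   0. ] [-6.4  8.4 -7.  -1.8 10.2 -6.5]
cam in tool [  79.    0. -179.] axis [-0.25  0.    0.97]
22 456 150 cam [462. -62. 346.] [array([279.,  50.]), array([279.,  74.])] [-0.01  2.11  0.67] elev 56.0
22 456 81 cam [462. -62. 277.] [array([279.,  -5.]), array([279.,  22.])] [0.06 2.25 0.45] elev 47.0
30 450 130 cam [429. -59. 325.] [array([278.,  50.]), array([278.,  72.])] [-0.05  2.26  0.4 ] elev 48.0
35 480 120 cam [442. -58. 312.] [array([282.,  80.]), array([282., 104.])] [-0.01  2.31  0.23] elev 49.0
35 450 120 cam [412. -58. 312.] [array([278.,  55.]), array([278.,  76.])] [-0.05  2.35  0.23] elev 44.0
40 480 150 cam [426. -56. 338.] [array([281., 114.]), array([281., 135.])] [-0.06  2.32  0.18] elev 50.0
40 450 110 cam [396. -56. 298.] [array([278.,  59.]), array([278.,  78.])] [-0.05  2.45  0.04] elev 40.0
```

Call:
play_rows(deltas="0 0 0 0 0 0 0.3; 0 0 0 0 0 0 0.3; 0 0 0 0 0 0 0.3; 0 0 0 0 0 0 0.3; 0 0 0 0 0 -3 0.3; 0 0 0 0 0 -4 0.3")

```text
time: 26.45
tcp_pos: [654.2, -80.6, 311.9]
tcp_rot: [2.574, -1.794, -0.013]
contact_force: [1.7, -0.9, -0.7]
opening: 59.3
gripper_force: 0.0
```

```bash
python3 - <<'E'
from h import *
p,R=now()
moves(p,R,[(np.array([560,-70,310.]),orient(-40,8),4,.3),(np.array([465,-62,150.]),orient(-5.6,25),7,.3)])
E
```

```text
t 26.45 tcp [654.2 -80.6 311.9] q [-0.23  0.38  1.09 -0.    1.68  2.56] F [ 1.7 -0.9 -0.7] op 59.3 0.0
4 rows 0.61 2.05 -7.41 -1.06 2.12 0.07 0.3; 0.61 2.05 -7.41 -1.33 1.96 0.01 0.3; 0.61 2.05 -7.41 -1.57 1.77 -0.07 0.3; 0.61 2.05 -7.41 -1.78 1.56 -0.14 0.3
7 rows 1.4 2.35 -4.73 -1.42 0.78 2.11 0.3; 1.4 2.35 -4.73 -1.57 0.71 2.03 0.3; 1.4 2.35 -4.73 -1.7 0.63 1.95 0.3; 1.4 2.35 -4.73 -1.83 0.53 1.86 0.3; 1.4 2.35 -4.73 -1.94 0.41 1.77 0.3; 1.4 2.35 -4.73 -2.04 0.29 1.68 0.3; 1.4 2.35 -4.73 -2.13 0.16 1.59 0.3
```

Call:
play_rows(deltas="0.61 2.05 -7.41 -1.06 2.12 0.07 0.3; 0.61 2.05 -7.41 -1.33 1.96 0.01 0.3; 0.61 2.05 -7.41 -1.57 1.77 -0.07 0.3; 0.61 2.05 -7.41 -1.78 1.56 -0.14 0.3; 1.4 2.35 -4.73 -1.42 0.78 2.11 0.3; 1.4 2.35 -4.73 -1.57 0.71 2.03 0.3; 1.4 2.35 -4.73 -1.7 0.63 1.95 0.3; 1.4 2.35 -4.73 -1.83 0.53 1.86 0.3; 1.4 2.35 -4.73 -1.94 0.41 1.77 0.3; 1.4 2.35 -4.73 -2.04 0.29 1.68 0.3; 1.4 2.35 -4.73 -2.13 0.16 1.59 0.3; 0 0 0 0 0 0 0.3; 0 0 0 0 0 0 0.3")

```text
time: 27.75
tcp_pos: [468.4, -63.3, 151.4]
tcp_rot: [3.039, -0.155, 0.685]
contact_force: [0.2, -0.6, 1.2]
opening: 60.9
gripper_force: 0.0
```

```bash
cat > gap.py <<'E'
from bar import *
import sys
p,R=now(); W=ctrl.get_image("wrist"); np.savez("pics/g_%s.npz"%sys.argv[1],**W)
K,Rw,t=cam(W); h=cv2.cvtColor(W["color"],cv2.COLOR_BGR2HSV)
ex=np.array([np.cos(np.radians(-5.6)),np.sin(np.radians(-5.6)),0]);ey=np.array([-ex[1],ex[0],0]);c=np.array([655.5,-81,0])
def fe(P):
    q=Rw@np.array(P,float)+t; th=np.arccos(q[2]/np.linalg.norm(q)); return K[:2,2]+K[0,0]*th*q[:2]/np.linalg.norm(q[:2])
print("pred foot",fe(c-37*ex+[0,0,112]).round(1),"lid front",fe(c-60*ex+[0,0,110]).round(1))
def onx(u,v,xp):
    m=np.array([u,v],float)-K[:2,2]; th=np.linalg.norm(m)/K[0,0]; n=m/np.linalg.norm(m)
    r=Rw.T@np.r_[np.sin(th)*n,np.cos(th)]; o=-Rw.T@t; k=(xp-(o-c)@ex)/(r@ex); return o+k*r
b=h[:,:,1].astype(float)  # saturation: blue lid ~170, steel ~20
u0=int(fe(c-37*ex+[0,0,112])[0]); zs=[];fs=[]
for u in range(u0-22,u0+23,2):
    col=b[:,u-1:u+2].mean(1); blue=np.where((col>100)&(abs(h[:,u,0].astype(int)-108)<12))[0]
    if len(blue)<4: continue
    # longest run
    runs=np.split(blue,np.where(np.diff(blue)>1)[0]+1); r=max(runs,key=len)
    def cross(i,j):  # sub-pixel crossing of level 90 between rows i<j
        for v in range(i,j):
            if (col[v]-90)*(col[v+1]-90)<=0: return v+(90-col[v])/(col[v+1]-col[v])
    a=cross(max(r[0]-4,0),r[0]+2); e=cross(r[-1]-1,r[-1]+4)
    if a: zs.append((u,round(a,2),round(onx(u,a,-37)[2],1)))
    if e: fs.append((round(e,2),round((fb(W,u,e,110)-c)@ex,1)))
print("foot edge",zs);print("lid front (v,xpress)",fs)
print("median z",np.median([q[2] for q in zs]),"lid front x",np.median([q[1] for q in fs]))
E
python3 gap.py 1
```

```text
t 27.75 tcp [468.4 -63.3 151.4] q [-0.38 -0.06  2.15  0.2   0.63  1.16] F [ 0.2 -0.6  1.2] op 60.9 0.0
pred foot [278.3  64.2] lid front [278.4  88.2]
foot edge [(256, np.float64(60.87), np.float64(117.4)), (258, np.float64(60.66), np.float64(117.7)), (260, np.float64(60.54), np.float64(117.8)), (262, np.float64(60.49), np.float64(117.8)), (264, np.float64(60.42), np.float64(117.9)), (266, np.float64(60.58), np.float64(117.6)), (268, np.float64(60.67), np.float64(117.4)), (270, np.float64(60.64), np.float64(117.4)), (272, np.float64(60.53), np.float64(117.6)), (274, np.float64(60.45), np.float64(117.7)), (276, np.float64(60.52), np.float64(117.6)), (278, np.float64(60.54), np.float64(117.5)), (280, np.float64(60.68), np.float64(117.3)), (282, np.float64(60.81), np.float64(117.1)), (284, np.float64(60.74), np.float64(117.2)), (286, np.float64(60.73), np.float64(117.2)), (288, np.float64(60.7), np.float64(117.3)), (290, np.float64(60.6), np.float64(117.5)), (292, np.float64(60.55), np.float64(117.5)), (294, np.float64(60.71), np.float64(117.3)), (296, np.float64(60.88), np.float64(117.
[... 368 characters left out ...]
(90.27), np.float64(-61.9)), (np.float64(90.45), np.float64(-62.1)), (np.float64(90.43), np.float64(-62.1)), (np.float64(90.36), np.float64(-62.1)), (np.float64(90.31), np.float64(-62.0)), (np.float64(90.22), np.float64(-61.9)), (np.float64(90.16), np.float64(-61.9)), (np.float64(90.13), np.float64(-61.9)), (np.float64(90.16), np.float64(-61.9)), (np.float64(90.27), np.float64(-62.0)), (np.float64(90.26), np.float64(-62.0)), (np.float64(90.31), np.float64(-62.0)), (np.float64(90.27), np.float64(-62.0)), (np.float64(90.2), np.float64(-61.9)), (np.float64(90.17), np.float64(-61.8)), (np.float64(90.15), np.float64(-61.8)), (np.float64(90.16), np.float64(-61.8))]
median z 117.4 lid front x -61.9
```

```bash
python3 - <<'E'
from h import *
p,R=now()
moves(p,R,[(np.array([530,-68,320.]),orient(45,8),7,.3),(np.array([656.3,-82,318.]),orient(109.9,0),8,.3)])
E
```

```text
t 27.8 tcp [470.3 -63.8 152.8] q [-0.38 -0.06  2.15  0.2   0.63  1.15] F [0.9 0.  0.4] op 61.2 0.0
7 rows 2.12 -2.34 -6.97 1.8 -0.02 -1.79 0.3; 2.12 -2.34 -6.97 1.72 0.12 -1.86 0.3; 2.12 -2.34 -6.97 1.62 0.26 -1.93 0.3; 2.12 -2.34 -6.97 1.5 0.38 -2.01 0.3; 2.12 -2.34 -6.97 1.37 0.47 -2.08 0.3; 2.12 -2.34 -6.97 1.22 0.55 -2.16 0.3; 2.12 -2.34 -6.97 1.06 0.61 -2.22 0.3
8 rows 0.57 -0.89 -8.1 0.98 1.24 0.16 0.3; 0.57 -0.89 -8.1 0.8 1.37 0.14 0.3; 0.57 -0.89 -8.1 0.6 1.47 0.11 0.3; 0.57 -0.89 -8.1 0.39 1.54 0.09 0.3; 0.57 -0.89 -8.1 0.17 1.58 0.07 0.3; 0.57 -0.89 -8.1 -0.06 1.59 0.05 0.3; 0.57 -0.89 -8.1 -0.28 1.56 0.04 0.3; 0.57 -0.89 -8.1 -0.49 1.51 0.03 0.3
```

Call:
play_rows(deltas="2.12 -2.34 -6.97 1.8 0 -1.79 0.3; 2.12 -2.34 -6.97 1.72 0.12 -1.86 0.3; 2.12 -2.34 -6.97 1.62 0.26 -1.93 0.3; 2.12 -2.34 -6.97 1.5 0.38 -2.01 0.3; 2.12 -2.34 -6.97 1.37 0.47 -2.08 0.3; 2.12 -2.34 -6.97 1.22 0.55 -2.16 0.3; 2.12 -2.34 -6.97 1.06 0.61 -2.22 0.3; 0.57 -0.89 -8.1 0.98 1.24 0.16 0.3; 0.57 -0.89 -8.1 0.8 1.37 0.14 0.3; 0.57 -0.89 -8.1 0.6 1.47 0.11 0.3; 0.57 -0.89 -8.1 0.39 1.54 0.09 0.3; 0.57 -0.89 -8.1 0.17 1.58 0.07 0.3; 0.57 -0.89 -8.1 -0.06 1.59 0.05 0.3; 0.57 -0.89 -8.1 -0.28 1.56 0.04 0.3; 0.57 -0.89 -8.1 -0.49 1.51 0.03 0.3; 0 0 0 0 0 0 0.3; 0 0 0 0 0 0 0.3")

```text
time: 29.5
tcp_pos: [655.9, -80.4, 315.6]
tcp_rot: [-1.802, -2.569, 0.002]
contact_force: [0.3, -0.5, -0.2]
opening: 60.8
gripper_force: 0.0
```

```bash
python3 - <<'E'
from bar import *
p,R=now()
W=ctrl.get_image("wrist"); K,Rw,t=cam(W); h=cv2.cvtColor(W["color"],cv2.COLOR_BGR2HSV).astype(int)
m=((h[:,:,0]<=10)&(h[:,:,1]>60)&(h[:,:,2]<142)&(h[:,:,2]>70)).astype(np.uint8)*255
m[:120]=0;m[320:]=0;m[:,:240]=0;m[:,320:]=0
m=cv2.morphologyEx(m,cv2.MORPH_OPEN,np.ones((5,5)))
n,l,st,ce=cv2.connectedComponentsWithStats(m)
for i in range(1,n):
    if st[i,4]>80: print(st[i],ce[i].round(1))
v,u=np.nonzero(m); P=np.array([fb(W,a,b,270)[:2] for a,b in zip(u,v)],np.float32); print(cv2.minAreaRect(P),P.mean(0))
d=cv2.fitLine(P,cv2.DIST_HUBER,0,.01,.01).ravel(); print("yaw",np.degrees(np.arctan2(d[1],d[0])))
moves(p,R,[(np.array([656.3,-82,244.]),orient(109.9,0),7,.3)])
E
```

```text
t 29.5 tcp [655.9 -80.4 315.6] q [-0.23  0.38  1.09 -0.    1.68 -0.57] F [ 0.3 -0.5 -0.2] op 60.8 0.0
[269 166  21  50 924] [279.2 190.3]
[269 230  20  35 535] [278.7 246.8]
((655.17626953125, -77.07914733886719), (14.169137954711914, 75.13619995117188), 19.452627182006836) [653.9769  -73.10285]
yaw -69.9451
7 rows -0.02 -0.01 0 -0.03 0 1.02 0.3; -0.02 -0.01 0 -0.03 0 1.02 0.3; -0.02 -0.01 0 -0.03 0 1.02 0.3; -0.02 -0.01 0 -0.03 -0 1.02 0.3; -0.02 -0.01 0 -0.03 -0 1.02 0.3; -0.02 -0.01 0 -0.02 -0 1.02 0.3; -0.02 -0.01 0 -0.02 -0 1.02 0.3
```

Call:
play_rows(deltas="0 0 0 -0.05 0 1.02 0.2; 0 0 0 -0.05 0 1.02 0.2; 0 0 0 -0.03 0 1.02 0.2; 0 0 0 0 0 1.02 0.2; 0 0 0 0 0 1.02 0.2; 0 0 0 0 0 1.02 0.2; 0 0 0 0 0 1.02 0.2; 0 0 0 0 0 0 -1; 0 0 0 0 0 0 -1; 0 0 0 0 0 0 -1; 0 0 0 0 0 0 -1; 0 0 0 0 0 0 -1")

```text
time: 30.75
tcp_pos: [654.8, -81.8, 243.8]
tcp_rot: [-1.798, -2.571, 0.002]
contact_force: [0.0, -0.3, 0.4]
opening: 20.0
gripper_force: 0.0
```

```bash
python3 st.py e
```

```text
t 30.75 tcp [654.8 -81.8 243.8] q [-0.23  0.39  1.24  0.    1.52 -0.58] F [ 0.  -0.3  0.4] op 20.0 0.0
torque [-0.066 -0.101 -0.043] yaw 110.1
```

Call:
play_rows(deltas="0 0 8.5 0 0 0.057 -1; 0 0 8.5 0 0 0.057 -1; 0 0 8.5 0 0 0.057 -1; 0 0 8.5 0 0 0.057 -1")

```text
time: 31.2
tcp_pos: [656.8, -81.4, 241.6]
tcp_rot: [-2.478, -1.928, -0.002]
contact_force: [4.3, 0.5, -0.4]
opening: 15.5
gripper_force: 30.0
```

```bash
python3 st.py f
```

```text
t 31.2 tcp [656.8 -81.4 241.6] q [-0.23  0.39  1.24  0.    1.51  0.02] F [ 4.3  0.5 -0.4] op 15.5 29.975344534032047
torque [ 0.145 -0.799  0.104] yaw 75.8
```

Call:
play_rows(deltas="0 0 8.5 0 0 0.057 -1; 0 0 8.5 0 0 0.057 -1; 0 0 8.5 0 0 0.057 -1; 0 0 8.5 0 0 0.057 -1")

```text
time: 31.65
tcp_pos: [657.4, -81.8, 239.4]
tcp_rot: [-2.933, -1.123, -0.003]
contact_force: [5.8, -0.5, -0.4]
opening: 16.0
gripper_force: 30.0
```

```bash
python3 st.py g
```

```text
t 31.65 tcp [657.4 -81.8 239.4] q [-0.23  0.39  1.24  0.    1.5   0.61] F [ 5.8 -0.5 -0.4] op 16.0 29.98246496077627
torque [ 0.098 -1.119  0.112] yaw 41.9
```

Call:
play_rows(deltas="0 0 8.5 0 0 0.057 -1; 0 0 8.5 0 0 0.057 -1; 0 0 8.5 0 0 0.057 -1; 0 0 8.5 0 0 0.057 -1")

```text
time: 32.1
tcp_pos: [657.7, -82.4, 237.1]
tcp_rot: [-3.134, -0.217, -0.003]
contact_force: [5.6, -1.8, -0.3]
opening: 16.1
gripper_force: 30.0
```

```bash
python3 st.py h
```

```text
t 32.1 tcp [657.7 -82.4 237.1] q [-0.23  0.4   1.25  0.    1.5   1.2 ] F [ 5.6 -1.8 -0.3] op 16.1 29.986514111515135
torque [-0.073 -1.154  0.147] yaw 7.9
```

Call:
play_rows(deltas="0 0 8.5 0 0 0.057 -1; 0 0 8.5 0 0 0.057 -1; 0 0 8.5 0 0 0.057 -1; 0 0 8.5 0 0 0.057 -1; 0 0 0 0 0 0 -1")

```text
time: 32.65
tcp_pos: [657.6, -83.0, 234.9]
tcp_rot: [3.061, -0.705, 0.003]
contact_force: [6.0, -1.9, -0.8]
opening: 15.9
gripper_force: 30.0
```

```bash
python3 st.py i; python3 - <<'E'
from h import *
# sub-pixel: foot lower edge row (saturation crossing) in the side views, columns 268-275
for k in "abcdefghi":
    h=cv2.cvtColor(dict(np.load(f"pics/s_{k}.npz"))["color"],cv2.COLOR_BGR2HSV)[:,:,1].astype(float); o=[]
    for u in range(267,276):
        c=h[:,u]
        for v in range(167,176):
            if c[v]<75<=c[v+1]: o.append(v+(75-c[v])/(c[v+1]-c[v])); break
    print(k,np.round(o,1),np.median(o).round(2),np.mean(o).round(2))
E
```

```text
t 32.65 tcp [657.6 -83.  234.9] q [-0.23  0.4   1.25 -0.    1.49  1.79] F [ 6.  -1.9 -0.8] op 15.9 29.95438316836953
torque [-0.201 -1.116 -0.017] yaw -25.9
a [171.4 171.4 171.5 171.5 172.1 172.3 171.6 169.6 167.4] 171.5 170.98
b [172.4 172.4 172.4 172.4 172.4 172.4 172.4 170.  167.6] 172.39 171.59
c [172.5 172.8 173.1 173.4 173.4 173.4 173.1 170.8 168.2] 173.07 172.29
d [173.4 173.3 173.3 173.4 173.5 173.7 173.6 171.6 169. ] 173.37 172.75
e [173.4 173.3 173.3 173.4 173.5 173.7 173.6 171.6 169. ] 173.36 172.75
f [173.4 173.4 173.6 174.3 174.3 174.3 174.1 172.  169.5] 173.63 173.22
g [173.4 173.6 174.3 174.3 174.3 174.3 174.4 172.  169.6] 174.29 173.37
h [173.4 173.6 174.3 174.3 174.4 174.3 174.4 172.  169.6] 174.29 173.36
i [173.4 173.6 174.3 174.3 174.4 174.3 174.3 172.  169.6] 174.29 173.36
```

Call:
play_rows(deltas="0 0 0 0 0 0 0.3; 0 0 0 0 0 0 0.3; 0 0 0 0 0 0 0.3; 0 0 0 0 0 0 0.3; 0 0 0 0 0 -3.5 0.3; 0 0 0 0 0 -4 0.3; 0 0 0 0 0 0 0.3")

```text
time: 33.4
tcp_pos: [657.2, -82.4, 315.4]
tcp_rot: [-3.062, 0.704, -0.009]
contact_force: [0.5, 1.1, 0.1]
opening: 61.1
gripper_force: 0.0
```

```bash
python3 - <<'E'
from h import *
p,R=now()
moves(p,R,[(np.array([560,-70,310.]),orient(-18,8),4,.3),(np.array([469,-63.5,152.]),orient(-5.6,25),6,.3)])
E
```

```text
t 33.4 tcp [657.2 -82.4 315.4] q [-0.23  0.38  1.09  0.    1.67  1.79] F [0.5 1.1 0.1] op 61.1 0.0
4 rows 0.12 1.92 -1.97 -2.32 0.78 0.12 0.3; 0.12 1.92 -1.97 -2.35 0.7 0.04 0.3; 0.12 1.92 -1.97 -2.37 0.62 -0.04 0.3; 0.12 1.92 -1.97 -2.39 0.54 -0.12 0.3
6 rows 0.59 2.82 -1.99 -1.83 0.37 2.4 0.3; 0.59 2.82 -1.99 -1.96 0.32 2.31 0.3; 0.59 2.82 -1.99 -2.08 0.28 2.2 0.3; 0.59 2.82 -1.99 -2.19 0.23 2.1 0.3; 0.59 2.82 -1.99 -2.3 0.17 1.98 0.3; 0.59 2.82 -1.99 -2.4 0.11 1.87 0.3
```

The side views show the foot coming down and levelling off about 12.8 mm after the start. Total screw travel is 18.7 mm, so the compression is about 5.9 mm. I'll back off and verify.

Call:
play_rows(deltas="0.12 1.92 -1.97 -2.32 0.78 0.12 0.3; 0.12 1.92 -1.97 -2.35 0.7 0.04 0.3; 0.12 1.92 -1.97 -2.37 0.62 -0.04 0.3; 0.12 1.92 -1.97 -2.39 0.54 -0.12 0.3; 0.59 2.82 -1.99 -1.83 0.37 2.4 0.3; 0.59 2.82 -1.99 -1.96 0.32 2.31 0.3; 0.59 2.82 -1.99 -2.08 0.28 2.2 0.3; 0.59 2.82 -1.99 -2.19 0.23 2.1 0.3; 0.59 2.82 -1.99 -2.3 0.17 1.98 0.3; 0.59 2.82 -1.99 -2.4 0.11 1.87 0.3; 0 0 0 0 0 0 0.3; 0 0 0 0 0 0 0.3")

```text
time: 34.6
tcp_pos: [464.6, -62.7, 147.7]
tcp_rot: [3.048, -0.153, 0.657]
contact_force: [-0.3, -0.2, 0.4]
opening: 61.2
gripper_force: 0.0
```

```bash
python3 gap.py 2 | cut -c1-250; python3 - <<'E'
from h import *
from rig import ctrl
T=ctrl.get_image("top");S=ctrl.get_image("side")
print("flat",lid(T,(100,120,60),(125,255,255),(350,190,400,260),110))
h=cv2.cvtColor(S["color"],cv2.COLOR_BGR2HSV)[:,:,1].astype(float); o=[]
for u in range(267,276):
    c=h[:,u]
    for v in range(167,176):
        if c[v]<75<=c[v+1]: o.append(v+(75-c[v])/(c[v+1]-c[v])); break
print(np.mean(o).round(2))
# bar yaw in the top view: dark brown
H=cv2.cvtColor(T["color"],cv2.COLOR_BGR2HSV); m=cv2.inRange(H,(0,60,40),(13,255,150)); k=np.zeros_like(m);k[188:215,378:415]=m[188:215,378:415]
v,u=np.nonzero(k);P=np.array([onz(T,a,b,262)[:2] for a,b in zip(u,v)],np.float32); d=cv2.fitLine(P,cv2.DIST_HUBER,0,.01,.01).ravel()
print("bar",len(P),P.mean(0),cv2.minAreaRect(P)[1],"yaw",np.degrees(np.arctan2(d[1],d[0])))
E
```

```text
t 34.6 tcp [464.6 -62.7 147.7] q [-0.38 -0.06  2.15  0.19  0.65  1.16] F [-0.3 -0.2  0.4] op 61.2 0.0
pred foot [279.1  55.6] lid front [279.2  79.8]
foot edge [(257, np.float64(52.76), np.float64(116.6)), (259, np.float64(52.68), np.float64(116.7)), (261, np.float64(52.61), np.float64(116.7)), (263, np.float64(52.56), np.float64(116.7)), (265, np.float64(52.63), np.float64(116.6)), (267, np.float
lid front (v,xpress) [(np.float64(81.8), np.float64(-61.7)), (np.float64(81.72), np.float64(-61.7)), (np.float64(81.6), np.float64(-61.6)), (np.float64(81.41), np.float64(-61.4)), (np.float64(81.36), np.float64(-61.4)), (np.float64(81.37), np.float64
median z 116.4 lid front x -61.5
flat [627.9 -76.2  63.7  62.6  -6. ]
173.36
bar 196 [651.70764 -80.22288] (76.94713592529297, 100.26128387451172) yaw -34.75416
```

```bash
python3 - <<'E'
from h import *
for k,u,v0 in(("1",278,91),("2",279,82)):
    W=dict(np.load(f"pics/g_{k}.npz")); h=cv2.cvtColor(W["color"],cv2.COLOR_BGR2HSV)
    for uu in (u-15,u+12): print(k,uu,[(v0-v,)+tuple(int(x) for x in h[v,uu]) for v in range(v0-50,v0+1,2)])
E
```

```text
1 263 [(50, 21, 11, 233), (48, 24, 11, 236), (46, 21, 11, 235), (44, 24, 11, 235), (42, 21, 11, 235), (40, 24, 11, 235), (38, 21, 11, 234), (36, 25, 13, 223), (34, 21, 15, 171), (32, 110, 6, 120), (30, 111, 128, 172), (28, 109, 170, 234), (26, 108, 171, 240), (24, 108, 174, 238), (22, 108, 171, 239), (20, 108, 169, 240), (18, 108, 171, 239), (16, 108, 167, 241), (14, 108, 169, 241), (12, 108, 172, 240), (10, 108, 170, 241), (8, 108, 173, 239), (6, 109, 171, 233), (4, 110, 171, 194), (2, 111, 149, 140), (0, 102, 27, 141)]
1 290 [(50, 20, 10, 236), (48, 21, 11, 237), (46, 24, 11, 237), (44, 22, 12, 237), (42, 21, 11, 237), (40, 21, 11, 236), (38, 21, 11, 234), (36, 24, 11, 226), (34, 23, 17, 179), (32, 60, 2, 116), (30, 111, 121, 154), (28, 109, 173, 228), (26, 108, 172, 239), (24, 109, 169, 240), (22, 108, 174, 240), (20, 108, 169, 241), (18, 108, 169, 240), (16, 108, 171, 240), (14, 108, 169, 241), (12, 108, 167, 241), (10, 108, 170, 240), (8, 109, 170, 239), (6, 109, 174, 232), (4, 110, 170, 201), (2, 111, 152, 143), (0, 113, 33, 125)]
2 264 [(50, 25, 12, 235), (48, 24, 11, 234), (4
[... 304 characters left out ...]
, 169, 241), (14, 108, 173, 240), (12, 108, 171, 245), (10, 107, 167, 248), (8, 107, 167, 248), (6, 109, 165, 243), (4, 110, 167, 215), (2, 110, 154, 151), (0, 109, 34, 142)]
2 291 [(50, 19, 12, 238), (48, 20, 10, 238), (46, 21, 11, 237), (44, 25, 12, 236), (42, 21, 11, 237), (40, 23, 10, 236), (38, 22, 12, 237), (36, 24, 11, 236), (34, 21, 11, 225), (32, 20, 13, 174), (30, 114, 44, 140), (28, 111, 151, 211), (26, 108, 171, 238), (24, 108, 172, 239), (22, 108, 170, 241), (20, 108, 172, 240), (18, 108, 167, 241), (16, 108, 172, 241), (14, 108, 173, 240), (12, 108, 171, 241), (10, 108, 172, 241), (8, 108, 174, 239), (6, 109, 172, 233), (4, 110, 171, 207), (2, 111, 155, 153), (0, 110, 51, 126)]
```

Both views agree: the foot came down about 3 mm after the regrasp and then stopped on the lid, with the stack unmoved. Compression is about 6 mm, so I'm handing in.

```bash
python3 -c "
from rig import ctrl
print(ctrl.job_done())"
```

```text
the job is handed in; nothing more can be done
None
```

I handed the job in at about 35 s: both moulds are stacked square in the press and the screw is about a quarter turn past touch (spring compressed about 6 mm, measured from the camera views). The gripper is clear of the press; the judge's verdict was not shown.

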